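# Lock away the rejected cores

## Task

Clear the rejected cores (brown, with red tops) off the bench: gather every one lying about into the grey reject tray with those already in it, and swing the blue reject cabinet's door wide open, to a right angle or so, by its handle. Then pick the loaded tray up by its red centre fin and tip all the cores into the red bin that hangs on the inside of the door; put any that go astray in there too. Finally stand the empty tray back on its yellow mat, lined up as it was, and shut the door fully, leaving the other things on the bench where they are.

Things in the scene. Friction and masses are not known exactly. Their poses are not given: they have to be found in the camera images.
- door (a joint): hinge of the blue cabinet's door, rad: 0 shut, grows as it swings out, stop at 1.85; stays where left. Upright hinge at the right edge of the cabinet's front, seen from the front. Door panel 274 mm wide, 15 mm thick, 192 mm high. The cabinet behind it is fixed: 280 mm wide, 260 mm deep, 200 mm high, clear flat top
- door_hinge (a point): point on the hinge line (front face of the door, its right edge), 100 mm above the bench; axes turn with the door: x = from the outer face into the door (towards the bin), y = along the door from hinge to handle edge, z up
- door_handle (a point): middle of the black upright bar handle on the door's outer face: bar 11 mm thick, 100 mm tall, 35 mm out from the face, 244 mm from the hinge; this point is 131 mm above the bench, the top of the bar 187 mm; axes as the door_hinge's
- bin (a point): red open-topped bin on the inner face of the door, swinging with it. Outside 110 mm (x, away from the door) by 175 mm (y, along the door), 90 mm tall, walls 4 mm, rim 120 mm above the bench. This point: centre of its underside, 30 mm above the bench, 122 mm from the hinge along y; axes as the door's: +x points away from the door, whose inner face is at x = -56 mm
- mat: yellow mat lying flat on the bench, the tray's place, 215 mm (x) by 135 mm (y), 1 mm thick, fixed; origin at its centre
- tray: loose grey tray, 0.22 kg, x from -85 to 95 mm, 104 mm wide (y), floor 4 mm, side and rear walls 34 mm high. At +x no wall but a lip sloping up at 25 degrees from x = 70 to 100 mm, 17 mm high: tip over it. A divider 30 mm high along the middle makes two lanes of 46 mm. On it the red fin to hold it by: 10 mm thick (y), 56 mm long (x), top 95 mm up. Origin at the underside below the fin
- tray_grip (a point): middle of the tray's red fin, 75 mm above the tray's underside, where it is held; axes as the tray's
- tray_lip (a point): end of the tray's lip, 98 mm from the origin along x, 17 mm up; axes as the tray's
- reject1: loose brown ferrite core with a red top and a red band, upright cylinder 30 mm in diameter, 28 mm tall, about 45 g; origin at the centre of its underside. May be absent.
- reject2: loose brown ferrite core with a red top and a red band, upright cylinder 30 mm in diameter, 28 mm tall, about 45 g; origin at the centre of its underside. May be absent.
- reject3: loose brown ferrite core with a red top and a red band, upright cylinder 30 mm in diameter, 28 mm tall, about 45 g; origin at the centre of its underside. May be absent.
- reject4: loose brown ferrite core with a red top and a red band, upright cylinder 30 mm in diameter, 28 mm tall, about 45 g; origin at the centre of its underside. May be absent.
- reject5: loose brown ferrite core with a red top and a red band, upright cylinder 30 mm in diameter, 28 mm tall, about 45 g; origin at the centre of its underside. May be absent.
- reject6: loose brown ferrite core with a red top and a red band, upright cylinder 30 mm in diameter, 28 mm tall, about 45 g; origin at the centre of its underside. May be absent.
- reject7: loose brown ferrite core with a red top and a red band, upright cylinder 30 mm in diameter, 28 mm tall, about 45 g; origin at the centre of its underside. May be absent.
- speaker1: good loudspeaker capsule, black disc 38 mm on a clear flange 52 mm wide, 13 mm tall. Not part of the job: leave it alone. Origin at the centre of its underside.
- speaker2: good loudspeaker capsule, black disc 38 mm on a clear flange 52 mm wide, 13 mm tall. Not part of the job: leave it alone. Origin at the centre of its underside.
- cup: paper cup, 72 mm wide, 75 mm tall. Not part of the job: leave it alone. Origin at the centre of its underside.
- bottle: clear water bottle, 60 mm wide, 190 mm tall. Not part of the job: leave it alone. Origin at the centre of its underside.
- pot_core: pile of three glued brown pot cores, 64 mm wide, 56 mm tall, no red on it; not a reject. Not part of the job: leave it alone. Origin at the centre of its underside.
- syringe: black dispensing syringe with a green cap, lying, 130 mm long. Not part of the job: leave it alone. Origin at the centre of its underside.

How it is judged:
On the way, in this order (a step that is already met when the one before it is completed fails the run):
1. the door stands wide open (over 1.35 rad) and every core is in the tray (value of joint door above 1.35 rad and x of reject1 in the frame of tray between -0.086 and 0.102 m and y of reject1 in the frame of tray between -0.055 and 0.055 m and z of reject1 in the frame of tray between -0.005 and 0.065 m and x of reject2 in the frame of tray between -0.086 and 0.102 m and y of reject2 in the frame of tray between -0.055 and 0.055 m and z of reject2 in the frame of tray between -0.005 and 0.065 m and x of reject3 in the frame of tray between -0.086 and 0.102 m and y of reject3 in the frame of tray between -0.055 and 0.055 m and z of reject3 in the frame of tray between -0.005 and 0.065 m and x of reject4 in the frame of tray between -0.086 and 0.102 m and y of reject4 in the frame of tray between -0.055 and 0.055 m and z of reject4 in the frame of tray between -0.005 and 0.065 m and x of reject5 in the frame of tray between -0.086 and 0.102 m and y of reject5 in the frame of tray between -0.055 and 0.055 m and z of reject5 in the frame of tray between -0.005 and 0.065 m and x of reject6 in the frame of tray between -0.086 and 0.102 m and y of reject6 in the frame of tray between -0.055 and 0.055 m and z of reject6 in the frame of tray between -0.005 and 0.065 m and x of reject7 in the frame of tray between -0.086 and 0.102 m and y of reject7 in the frame of tray between -0.055 and 0.055 m and z of reject7 in the frame of tray between -0.005 and 0.065 m), for 0.2 s.
2. the tray is lifted off with all the cores in it (height (world z) of tray above 0.03 m and x of reject1 in the frame of tray between -0.086 and 0.102 m and y of reject1 in the frame of tray between -0.055 and 0.055 m and z of reject1 in the frame of tray between -0.005 and 0.065 m and x of reject2 in the frame of tray between -0.086 and 0.102 m and y of reject2 in the frame of tray between -0.055 and 0.055 m and z of reject2 in the frame of tray between -0.005 and 0.065 m and x of reject3 in the frame of tray between -0.086 and 0.102 m and y of reject3 in the frame of tray between -0.055 and 0.055 m and z of reject3 in the frame of tray between -0.005 and 0.065 m and x of reject4 in the frame of tray between -0.086 and 0.102 m and y of reject4 in the frame of tray between -0.055 and 0.055 m and z of reject4 in the frame of tray between -0.005 and 0.065 m and x of reject5 in the frame of tray between -0.086 and 0.102 m and y of reject5 in the frame of tray between -0.055 and 0.055 m and z of reject5 in the frame of tray between -0.005 and 0.065 m and x of reject6 in the frame of tray between -0.086 and 0.102 m and y of reject6 in the frame of tray between -0.055 and 0.055 m and z of reject6 in the frame of tray between -0.005 and 0.065 m and x of reject7 in the frame of tray between -0.086 and 0.102 m and y of reject7 in the frame of tray between -0.055 and 0.055 m and z of reject7 in the frame of tray between -0.005 and 0.065 m), for 0.1 s.
3. all the cores are in the bin on the door (x of reject1 in the frame of bin between -0.058 and 0.058 m and y of reject1 in the frame of bin between -0.09 and 0.09 m and z of reject1 in the frame of bin between -0.005 and 0.088 m and x of reject2 in the frame of bin between -0.058 and 0.058 m and y of reject2 in the frame of bin between -0.09 and 0.09 m and z of reject2 in the frame of bin between -0.005 and 0.088 m and x of reject3 in the frame of bin between -0.058 and 0.058 m and y of reject3 in the frame of bin between -0.09 and 0.09 m and z of reject3 in the frame of bin between -0.005 and 0.088 m and x of reject4 in the frame of bin between -0.058 and 0.058 m and y of reject4 in the frame of bin between -0.09 and 0.09 m and z of reject4 in the frame of bin between -0.005 and 0.088 m and x of reject5 in the frame of bin between -0.058 and 0.058 m and y of reject5 in the frame of bin between -0.09 and 0.09 m and z of reject5 in the frame of bin between -0.005 and 0.088 m and x of reject6 in the frame of bin between -0.058 and 0.058 m and y of reject6 in the frame of bin between -0.09 and 0.09 m and z of reject6 in the frame of bin between -0.005 and 0.088 m and x of reject7 in the frame of bin between -0.058 and 0.058 m and y of reject7 in the frame of bin between -0.09 and 0.09 m and z of reject7 in the frame of bin between -0.005 and 0.088 m), for 0.2 s.
At the end, for the whole second after the job is handed in: every core lies in the red bin, the door is shut (under 0.06 rad), and the tray stands upright on its mat, within 40 mm of the mat's centre each way and within 0.35 rad of its direction, at rest (all of step 3 and x of tray in the frame of mat between -0.04 and 0.04 m and y of tray in the frame of mat between -0.04 and 0.04 m and angle between the x axis of tray and the x axis of mat, either way round below 0.35 rad and angle between tray's own z axis and vertical below 0.06 rad and height (world z) of tray below 0.01 m and value of joint door below 0.06 rad and linear speed of tray below 0.02 m/s); the robot touches nothing.
It fails at once if a bystander (capsule, cup, bottle, pot cores, syringe) is pushed more than 50 mm from its place (distance of any of speaker1, speaker2, cup, bottle, pot_core, syringe from where it was at the start of the episode above 0.05 m).
It fails at once if a bystander is tipped over (angle between any of speaker1, speaker2, cup, bottle, pot_core, syringe's own z axis and vertical above 0.6 rad).
Of reject3, reject4, reject5, reject6, reject7 only 2 to 4 are there at a start; the rules pass over those that are not, and their reading is None.
At some moment in a run one of reject1, reject2, reject3, reject4, reject5, reject6, reject7, tray may be knocked a few centimetres aside while the robot is not near it.
It also fails if it takes over 210 s, if anything falls off the work surface, if the arm or the gripper's body presses on something with over 40 N, if the wrist force passes 120 N, or if a joint passes its speed limit or range.

## Robot

A 6-joint arm with a two-finger parallel gripper is mounted at the origin on the work surface. World frame = base frame: x ahead of the robot, y to its left, z up, the work surface at z = 0. Lengths are in m, angles in rad, forces in N, time in s.
With the tool pointing down it reaches from about 0.325 to 0.875 m from the base axis. Payload 4.4 kg.
Tool frame: the origin (TCP) lies midway between the tips of the shut fingers; the grasp point (between the pads) lies 19 mm behind it (env.hold_point_z is the distance from the TCP to the grasp point, in m); z points along the fingers, y is the line along which they close (so a half turn about z gives the same grasp; the last joint's range is limited). The gripper opens to 85 mm and grips with 20 to 120 N. Pads are 22 mm wide; open, the fingers measure 114 mm over their backs; the gripper's body (76 mm by 85 mm) begins 54 mm behind the grasp point. The pads swing forward as they close: fully open they stand 13 mm farther back than shut.
Start: joints at [1.034, 0.207, 1.542, -0, 1.393, -0.15], TCP at [0.216, 0.533, 0.231] pointing down, gripper open.
Joint ranges: [-2.73, 2.73], [-0.86, 2.22], [0.23, 2.46], [-1.11, 4.25], [0.08, 2.63], [-2.82, 2.82]. Speed limits (rad/s): [2.79, 2.79, 3.14, 3.14, 3.14, 3.14].

## Interface

Orientations are given as a unit quaternion [x, y, z, w].
In Python, from bench import sensors, imaging, env, models gives the robot as it stands. The module is installed in compiled form; this text tells all that it offers.
- The arm moves only by the tool jog_arm, never from a script. Its arguments are lists of equal length, an entry for each row: "gripper": the closure, from -1 (fully open) to 1 (shut); "travel": the shift along the tool's x, y, z in m, a list of three; "twist": the turn about the tool's z in rad. In form: {"gripper": [gripper, ...], "travel": [[x, y, z], ...], "twist": [twist, ...]}. A call has exactly 5 rows; each row shifts and turns the commanded pose from where the row before left it, along the tool's axes as they then stand; what a row does not reach is not made up. A row lasts 1/8 s, in which the tool goes at most 62.5 mm and 10.7 degrees, less where a joint would pass 70% of its speed; a pose out of reach is approached as far as the arm can. A call is refused whole if a number of a shift passes 0.0625 or a number of a turn 0.188, either way. A call with a gripper value outside its range is refused whole. The fingers move at their own pace and stop on an object; "newtons" is the grip in N (left out, the last holds). Time passes only in rows, so rows that do not move let the fingers close, or fill a call up. It gives the time, the measured TCP pose, the force, the opening and the grip force at its end, in the units of the state.
- sensors.sense(): the state, without advancing time (a new reading comes with each control period).
- imaging.camera(name): name is "side" or "top"; returns the picture (420x560x3 uint8, blue, green, red); there is no depth.
- imaging.calibration(name): a dict with "K" (3x3 intrinsics, pixels), "origin" and "rotation" of the camera in the world. Camera axes: x right, y down, z forward; pixel columns grow to the right and rows downward; lengths in m; the calibration is good to about 2 mm. A picture is of the moment at which its call begins. calibration takes no time and is no camera call.
- env.hand_in(): hands the job in; it is judged then, once.
Trained networks look in the newest picture that a camera, given by its name, has taken for a name from the list of things; names that differ only in an ending like _2 or _b are one class to them, and where a whole thing is asked for, a point or a joint stands for the part that bears it (a point fixed in the world has none). Each returns a list of dicts, best first, with "confidence" (0 to 1); they miss things now and then, are a little off and sometimes report something else, mostly with a low value. They report only what shows in the picture. A call takes as long as a camera call.
- models.search_frame(thing, camera): "centre" ([x, y, z] in m, in world coordinates, good to about 4 mm: the middle of the surface that is visible of it).
- models.masks_of(thing, camera): "mask" (420x560 bool, what is visible of it).
- models.spot_point(thing, camera): "centre" ([x, y, z] in m, in world coordinates, good to about 4 mm: a listed point, or the origin of a listed thing).
The state is a dict: "time": time; "joint_positions": joint angles; "dq": joint speeds; "joint_torque": joint torques, N m; "tcp_pos": TCP position; "orientation": TCP orientation; "wrist_force": force on the tool from outside, world axes, zero at the start; "ft_torque": the same for the moment, N m; "grip_width": opening from 0.0 (shut) to 1.0 (fully open); "finger_force": force on a finger pad.
Only numpy, scipy, OpenCV 4.12 (cv2) and the standard library are available. Lean on these libraries where they do the work, as an engineer would, in place of code of your own. Each camera call takes 0.05 s, during which the arm holds its last target. There are 200 camera calls.

## Working session

There is one attempt and no reset: what is moved stays moved. The work goes in short steps, Python scripts to look and compute and a tool call to move; the robot and the scene stay as the last step left them, time stands still between calls to the robot, and variables do not carry over. Pictures are saved under pics/ and viewed, at most 14 in all, crops included, and the job is handed in when it is done.

Besides the shell and the picture viewer there is one more tool, called after "Call:" by a JSON object that holds its "name" and its "arguments", one argument or row to a line. jog_arm: Moves the arm, as the interface text tells. Its arguments: {"type":"object","properties":{"gripper":{"type":"array"},"travel":{"type":"array"},"twist":{"type":"array"},"newtons":{"type":"number"}},"required":["gripper","travel","twist"]}

```bash
mkdir -p pics; python3 - <<'E'
from bench import sensors, imaging, env, models
import cv2,numpy as np
for c in("top","side"):
    cv2.imwrite(f"pics/{c}0.png",imaging.camera(c))
    for t in["reject1","door_hinge","door_handle","bin","mat","tray","tray_grip","tray_lip","speaker1","cup","bottle","pot_core","syringe"]:
        for d in models.spot_point(t,c)[:8]:
            if d["confidence"]>.2: print(c,t,np.round(d["centre"],3),round(d["confidence"],2))
    k=imaging.calibration(c);print(k["origin"],k["rotation"])
s=sensors.sense();print(s["time"],s["tcp_pos"],s["orientation"],s["grip_width"],env.hold_point_z)
E
```

```text
top reject1 [ 0.624  0.263 -0.001] 0.62
top reject1 [ 0.457 -0.083 -0.   ] 0.47
top reject1 [0.615 0.091 0.002] 0.47
top reject1 [ 0.434  0.167 -0.002] 0.41
top reject1 [ 0.62  -0.017 -0.003] 0.41
top reject1 [0.486 0.146 0.003] 0.4
top reject1 [ 0.622 -0.134  0.133] 0.21
top door_hinge [ 0.639 -0.378  0.098] 0.71
top door_handle [ 0.621 -0.136  0.129] 0.93
top bin [ 0.716 -0.272  0.026] 0.69
top mat [ 0.751  0.038 -0.003] 0.27
top tray [0.46  0.159 0.002] 0.81
top tray_grip [0.46  0.161 0.077] 0.69
top tray_lip [0.448 0.06  0.018] 0.87
top speaker1 [ 0.699  0.197 -0.   ] 0.79
top speaker1 [0.712 0.126 0.004] 0.75
top cup [0.398 0.397 0.003] 0.58
top bottle [ 0.736  0.315 -0.004] 0.84
top pot_core [ 0.752  0.037 -0.003] 0.85
top syringe [0.752 0.037 0.   ] 0.68
[0.43049808 0.01424045 1.304547  ] [-0.69712865  0.71481295 -0.03620967  0.04174871]
side reject1 [0.482 0.146 0.001] 0.68
side reject1 [ 0.457 -0.084  0.002] 0.61
side reject1 [ 0.613  0.098 -0.   ] 0.61
side reject1 [ 0.622 -0.02  -0.002] 0.61
side reject1 [0.438 0.17  0.006] 0.57
side door_hinge [ 0.635 -0.381  0.098] 0.64

[... 257 characters left out ...]
0.018] 0.9
side tray_lip [ 0.719 -0.265  0.03 ] 0.53
side tray_lip [ 0.735  0.311 -0.001] 0.26
side speaker1 [0.701 0.193 0.004] 0.85
side speaker1 [0.709 0.126 0.001] 0.69
side cup [ 0.4    0.401 -0.001] 0.69
side bottle [ 0.735  0.313 -0.001] 0.67
side pot_core [ 0.757  0.038 -0.001] 0.73
side pot_core [ 0.733  0.313 -0.002] 0.65
side pot_core [0.451 0.063 0.016] 0.31
side pot_core [0.71  0.122 0.002] 0.23
side syringe [0.513 0.393 0.001] 0.7
side syringe [ 0.609  0.098 -0.001] 0.32
[0.37793763 0.855582   0.66815301] [-0.07661827  0.87395621 -0.47673494  0.0552628 ]
1.4 [0.21638189 0.53275006 0.2312929 ] [1.91687089e-01 9.81456092e-01 1.28820464e-05 7.51717904e-06] 0.999246452664228 0.0187
```

View pics/top0.png

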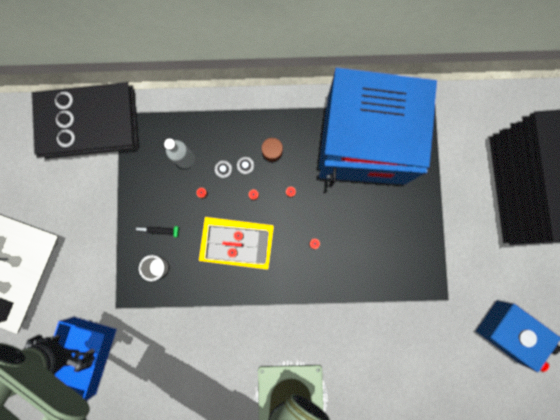

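View pics/side0.png

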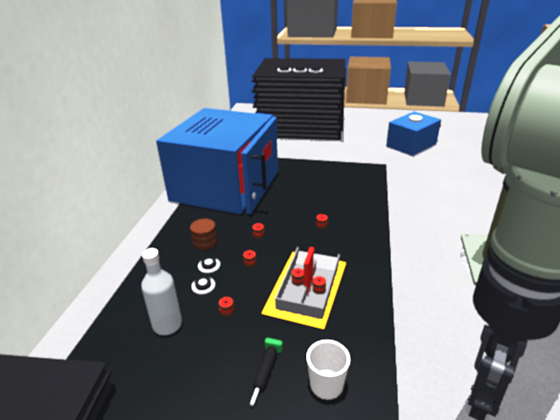

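The top view shows four loose cores at about (201,192), (253,194), (291,191) and (315,243), and two in the tray at (237,236) and (233,252). The tray's lip points right, towards the cabinet. The side view confirms this, with the handle at about (260,165). The jog can't tilt the tool, so I'll tip the tray later by letting the fin pivot in the pads over the cabinet's front edge.

```bash
cat > h.py <<'E'
import numpy as np, json
from bench import sensors
def plan(wps, step=0.055, turn=0.17, start=None):
    """wps: (x,y,z,phi,grip,min_rows); phi = world angle of tool y. Prints chunks of 5 rows."""
    s=sensors.sense(); q=s["orientation"]
    p=np.array(s["tcp_pos"]); ph=2*np.arctan2(q[1],q[0])-np.pi/2
    if start: p,ph=np.array(start[:3]),start[3]
    print("start",np.round(p,3),round(ph,3))
    # with z down, tool y angle = 2a - pi/2 where axis angle a
    G,T,W=[],[],[]
    for x,y,z,phi,g,n in wps:
        d=np.array([x,y,z])-p; dph=phi-ph
        n=max(n,int(np.ceil(np.linalg.norm(d)/step)),int(np.ceil(abs(dph)/turn)))
        p0,ph0=p.copy(),ph
        for i in range(1,n+1):
            t=p0+d*i/n-p; c,s_=np.cos(ph),np.sin(ph)
            yt=np.array([c,s_,0]); xt=np.array([-s_,c,0])
            r=[round(float(t@xt),3),round(float(t@yt),3),round(float(-t[2]),3)]
            w=round(float(-(ph0+dph*i/n-ph)),3)
            p=p+r[0]*xt+r[1]*yt-np.array([0,0,r[2]]); ph-=w
            G.append(g);T.append(r);W.append(w)
    while len(G)%5: G.append(G[-1]);T.append([0,0,0]);W.append(0)
    for i in range(0,len(G),5):
        print(json.dumps({"gripper":G[i:i+5],"travel":T[i:i+5],"twist":W[i:i+5]}))
O=np.array([.4615,.1575]);u=np.array([-.095,-.995]);v=np.array([.995,-.095])
def tr(x,y): return tuple(O+x*u+y*v)
F=1.476
E
python3 - <<'E'
from h import *
a=tr(-.058,.026)
plan([(.624,.263,.13,F,-.4,1),(.624,.263,.004,F,-.4,3),(.624,.263,.004,F,.6,4),(.624,.263,.134,F,.6,3),(*a,.134,F,.6,1)])
E
```

```text
start [0.216 0.533 0.231] 1.185
{"gripper": [-0.4, -0.4, -0.4, -0.4, -0.4], "travel": [[-0.048, -0.01, 0.01], [-0.048, -0.011, 0.01], [-0.047, -0.012, 0.01], [-0.047, -0.014, 0.011], [-0.046, -0.015, 0.01]], "twist": [-0.029, -0.029, -0.029, -0.029, -0.029]}
{"gripper": [-0.4, -0.4, -0.4, -0.4, -0.4], "travel": [[-0.046, -0.016, 0.01], [-0.046, -0.018, 0.01], [-0.045, -0.019, 0.01], [-0.044, -0.021, 0.01], [-0.044, -0.022, 0.01]], "twist": [-0.03, -0.029, -0.029, -0.029, -0.029]}
{"gripper": [-0.4, -0.4, -0.4, 0.6, 0.6], "travel": [[0.0, 0.0, 0.042], [0.0, 0.0, 0.042], [0.0, 0.0, 0.042], [0.0, 0.0, 0.0], [0.0, 0.0, 0.0]], "twist": [0.0, 0.0, 0.0, 0.0, 0.0]}
{"gripper": [0.6, 0.6, 0.6, 0.6, 0.6], "travel": [[0.0, 0.0, 0.0], [0.0, 0.0, 0.0], [0.0, 0.0, -0.043], [0.0, 0.0, -0.043], [0.0, 0.0, -0.044]], "twist": [0.0, 0.0, 0.0, 0.0, 0.0]}
{"gripper": [0.6, 0.6, 0.6, 0.6, 0.6], "travel": [[0.042, -0.021, 0.0], [0.042, -0.02, 0.0], [0.042, -0.021, 0.0], [0, 0, 0], [0, 0, 0]], "twist": [0.0, 0.0, 0.0, 0, 0]}
```

Call:
{"name": "jog_arm", "arguments": {
  "gripper": [-0.4,-0.4,-0.4,-0.4,-0.4],
  "travel": [
    [-0.048,-0.01,0.01],
    [-0.048,-0.011,0.01],
    [-0.047,-0.012,0.01],
    [-0.047,-0.014,0.011],
    [-0.046,-0.015,0.01]
  ],
  "twist": [-0.029,-0.029,-0.029,-0.029,-0.029],
  "newtons": 30
}}

```text
time: 2.02
tcp_pos: [0.4212, 0.3969, 0.18]
orientation: [0.12, 0.993, 0.0, 0.0]
wrist_force: [0.6, 1.3, 0.1]
grip_width: 0.702
finger_force: 0.0
```

Call:
{"name": "jog_arm", "arguments": {
  "gripper": [-0.4,-0.4,-0.4,-0.4,-0.4],
  "travel": [
    [-0.046,-0.016,0.01],
    [-0.046,-0.018,0.01],
    [-0.045,-0.019,0.01],
    [-0.044,-0.021,0.01],
    [-0.044,-0.022,0.01]
  ],
  "twist": [-0.03,-0.029,-0.029,-0.029,-0.029]
}}

```text
time: 2.65
tcp_pos: [0.6254, 0.2617, 0.1299]
orientation: [0.047, 0.999, 0.0, 0.0]
wrist_force: [-0.2, 1.6, 0.1]
grip_width: 0.696
finger_force: 0.0
```

Call:
{"name": "jog_arm", "arguments": {
  "gripper": [-0.4,-0.4,-0.4,0.6,0.6],
  "travel": [
    [0,0,0.042],
    [0,0,0.042],
    [0,0,0.042],
    [0,0,0],
    [0,0,0]
  ],
  "twist": [0,0,0,0,0]
}}

```text
time: 3.28
tcp_pos: [0.6251, 0.2629, 0.0057]
orientation: [0.047, 0.999, 0.0, 0.001]
wrist_force: [0.1, 0.3, -0.0]
grip_width: 0.342
finger_force: 30.3
```

Call:
{"name": "jog_arm", "arguments": {
  "gripper": [0.6,0.6,0.6,0.6,0.6],
  "travel": [
    [0,0,0],
    [0,0,0],
    [0,0,-0.043],
    [0,0,-0.043],
    [0,0,-0.044]
  ],
  "twist": [0,0,0,0,0]
}}

```text
time: 3.9
tcp_pos: [0.6241, 0.2626, 0.1363]
orientation: [0.047, 0.999, 0.0, 0.0]
wrist_force: [0.7, -0.4, -0.9]
grip_width: 0.334
finger_force: 30.4
```

Call:
{"name": "jog_arm", "arguments": {
  "gripper": [0.6,0.6,0.6,0.6,0.6],
  "travel": [
    [0.042,-0.021,0],
    [0.042,-0.02,0],
    [0.042,-0.021,0],
    [0,0,0],
    [0,0,0]
  ],
  "twist": [0,0,0,0,0]
}}

```text
time: 4.53
tcp_pos: [0.494, 0.2132, 0.1356]
orientation: [0.047, 0.999, 0.0, 0.002]
wrist_force: [1.0, 0.3, -1.1]
grip_width: 0.338
finger_force: 30.5
```

```bash
python3 - <<'E'
from h import *
a=tr(-.058,.026)
c2=(.614,.0945); b=tr(-.058,-.026)
plan([(*a,.034,F,.6,2),(*a,.034,F,-.1,2),(*a,.13,F,-.4,2),(*c2,.13,F,-.4,1),(*c2,.004,F,-.4,3),(*c2,.004,F,.6,4),(*c2,.134,F,.6,3),(*b,.134,F,.6,1),(*b,.034,F,.6,2),(*b,.034,F,-.1,2),(*b,.13,F,-.4,2)])
E
```

```text
start [0.494 0.213 0.136] 1.476
{"gripper": [0.6, 0.6, -0.1, -0.1, -0.4], "travel": [[0.001, -0.0, 0.051], [0.0, -0.001, 0.051], [0.0, 0.0, -0.0], [0.0, 0.0, -0.0], [0.0, 0.0, -0.048]], "twist": [-0.0, -0.0, -0.0, -0.0, -0.0]}
{"gripper": [-0.4, -0.4, -0.4, -0.4, -0.4], "travel": [[0.0, 0.0, -0.048], [-0.033, -0.026, -0.0], [-0.033, -0.027, -0.0], [-0.033, -0.026, -0.0], [-0.033, -0.027, -0.0]], "twist": [-0.0, -0.0, -0.0, -0.0, -0.0]}
{"gripper": [-0.4, -0.4, -0.4, 0.6, 0.6], "travel": [[0.0, 0.0, 0.042], [0.0, 0.0, 0.042], [0.0, 0.0, 0.042], [0.0, 0.0, -0.0], [0.0, 0.0, -0.0]], "twist": [-0.0, -0.0, -0.0, -0.0, -0.0]}
{"gripper": [0.6, 0.6, 0.6, 0.6, 0.6], "travel": [[0.0, 0.0, -0.0], [0.0, 0.0, -0.0], [0.0, 0.0, -0.043], [0.0, 0.0, -0.044], [0.0, 0.0, -0.043]], "twist": [-0.0, -0.0, -0.0, -0.0, -0.0]}
{"gripper": [0.6, 0.6, 0.6, 0.6, 0.6], "travel": [[0.046, 0.027, -0.0], [0.046, 0.026, -0.0], [0.046, 0.027, -0.0], [0.046, 0.026, -0.0], [0.0, 0.0, 0.05]], "twist": [-0.0, -0.0, -0.0, -0.0, -0.0]}
{"gripper": [0.6, -0.1, -0.1, -0.4, -0.4], "travel": [[0.0, 0.0, 0.05], [0.0, 0.0, -0.0], [0.0, 0.0, -0.0], [0.0, 0.0, -0.048], [0.0, 0.0, -0.048]], "twist": [-0.0, -0.0, -0.0, -0.0, -0.0]}
```

Grip good. Placing it, then core 2.

Call:
{"name": "jog_arm", "arguments": {
  "gripper": [0.6,0.6,-0.1,-0.1,-0.4],
  "travel": [
    [0.001,0,0.051],
    [0,-0.001,0.051],
    [0,0,0],
    [0,0,0],
    [0,0,-0.048]
  ],
  "twist": [0,0,0,0,0]
}}

```text
time: 5.15
tcp_pos: [0.4899, 0.2116, 0.0794]
orientation: [0.047, 0.999, -0.001, -0.003]
wrist_force: [1.5, 0.0, -0.7]
grip_width: 0.696
finger_force: 0.0
```

Call:
{"name": "jog_arm", "arguments": {
  "gripper": [-0.4,-0.4,-0.4,-0.4,-0.4],
  "travel": [
    [0,0,-0.048],
    [-0.033,-0.026,0],
    [-0.033,-0.027,0],
    [-0.033,-0.026,0],
    [-0.033,-0.027,0]
  ],
  "twist": [0,0,0,0,0]
}}

```text
time: 5.78
tcp_pos: [0.6159, 0.0933, 0.1321]
orientation: [0.047, 0.999, 0.0, 0.003]
wrist_force: [0.8, -0.3, 0.7]
grip_width: 0.701
finger_force: 0.0
```

```bash
python3 - <<'E'
from bench import imaging, models
import cv2,numpy as np
from h import *
im={c:imaging.camera(c) for c in("top","side")}
for c in im:
    for d in models.spot_point("reject1",c)[:8]:
        if d["confidence"]>.3:
            q=np.array(d["centre"])[:2]-O; print(c,np.round(d["centre"],3),round(d["confidence"],2),"tray",np.round([q@u,q@v],3))
im=np.hstack([cv2.resize(im["top"][190:290,180:340],None,fx=2.5,fy=2.5),cv2.resize(im["side"][230:330,230:390],None,fx=2.5,fy=2.5)])
cv2.imwrite("pics/a1.png",im)
E
```

```text
top [ 0.618 -0.012 -0.004] 0.64 tray [0.154 0.172]
top [ 0.616  0.094 -0.   ] 0.5 tray [0.048 0.16 ]
top [ 0.457 -0.086  0.001] 0.38 tray [0.243 0.019]
side [ 0.619 -0.02  -0.004] 0.73 tray [0.162 0.173]
side [0.484 0.151 0.003] 0.65 tray [0.004 0.023]
side [0.435 0.171 0.004] 0.65 tray [-0.011 -0.027]
side [0.613 0.097 0.001] 0.59 tray [0.046 0.157]
side [0.486 0.214 0.005] 0.54 tray [-0.059  0.019]
side [ 0.459 -0.085  0.002] 0.5 tray [0.241 0.02 ]
```

View pics/a1.png

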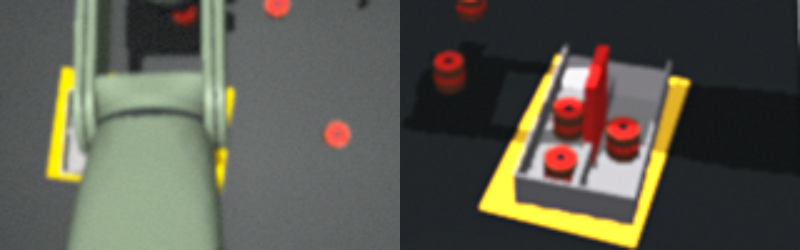

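The crop shows core 1 standing upright in the tray, at about (560,160) at the rear. Next I do core 2, then core 3.

Call:
{"name": "jog_arm", "arguments": {
  "gripper": [-0.4,-0.4,-0.4,0.6,0.6],
  "travel": [
    [0,0,0.043],
    [0,0,0.043],
    [0,0,0.042],
    [0,0,0],
    [0,0,0]
  ],
  "twist": [0,0,0,0,0]
}}

```text
time: 6.6
tcp_pos: [0.6132, 0.095, 0.0016]
orientation: [0.047, 0.999, 0.0, 0.0]
wrist_force: [0.6, 0.0, -0.4]
grip_width: 0.339
finger_force: 29.6
```

Call:
{"name": "jog_arm", "arguments": {
  "gripper": [0.6,0.6,0.6,0.6,0.6],
  "travel": [
    [0,0,0],
    [0,0,0],
    [0,0,-0.043],
    [0,0,-0.044],
    [0,0,-0.043]
  ],
  "twist": [0,0,0,0,0]
}}

```text
time: 7.22
tcp_pos: [0.613, 0.0939, 0.132]
orientation: [0.047, 0.999, 0.0, 0.0]
wrist_force: [0.6, -0.1, 0.6]
grip_width: 0.337
finger_force: 29.8
```

Call:
{"name": "jog_arm", "arguments": {
  "gripper": [0.6,0.6,0.6,0.6,0.6],
  "travel": [
    [0.046,0.027,0],
    [0.046,0.026,0],
    [0.046,0.027,0],
    [0.046,0.026,0],
    [0,0,0.05]
  ],
  "twist": [0,0,0,0,0]
}}

```text
time: 7.85
tcp_pos: [0.4414, 0.22, 0.0843]
orientation: [0.045, 0.999, 0.002, 0.005]
wrist_force: [1.1, -0.8, -1.0]
grip_width: 0.343
finger_force: 29.9
```

Call:
{"name": "jog_arm", "arguments": {
  "gripper": [0.6,0.6,-0.1,-0.1,-0.4],
  "travel": [
    [0,0,0.05],
    [0,0,0],
    [0,0,0],
    [0,0,0],
    [0,0,-0.05]
  ],
  "twist": [0,0,0,0,0]
}}

```text
time: 8.48
tcp_pos: [0.4377, 0.216, 0.0793]
orientation: [0.048, 0.999, -0.001, -0.003]
wrist_force: [0.9, 0.4, -0.1]
grip_width: 0.698
finger_force: 0.0
```

```bash
python3 - <<'E'
from h import *
c=(.62,-.018); b=tr(.053,.026);e=(.457,-.085);d=tr(.053,-.026)
r=lambda c,b:[(*c,.13,F,-.4,1),(*c,.004,F,-.4,3),(*c,.004,F,.6,4),(*c,.134,F,.6,3),(*b,.134,F,.6,1),(*b,.034,F,.6,2),(*b,.034,F,-.1,3),(*b,.13,F,-.4,2)]
s=sensors.sense()["tcp_pos"]
plan([(s[0],s[1],.13,F,-.4,1)]+r(c,b)+r(e,d))
E
```

```text
start [0.438 0.216 0.079] 1.475
{"gripper": [-0.4, -0.4, -0.4, -0.4, -0.4], "travel": [[0.0, 0.0, -0.051], [-0.034, -0.036, 0.0], [-0.034, -0.036, 0.0], [-0.034, -0.036, 0.0], [-0.034, -0.036, 0.0]], "twist": [-0.001, 0.0, 0.0, 0.0, 0.0]}
{"gripper": [-0.4, -0.4, -0.4, -0.4, -0.4], "travel": [[-0.034, -0.036, 0.0], [-0.033, -0.036, 0.0], [-0.0, 0.0, 0.042], [-0.0, 0.0, 0.042], [-0.0, 0.0, 0.042]], "twist": [0.0, 0.0, 0.0, 0.0, 0.0]}
{"gripper": [0.6, 0.6, 0.6, 0.6, 0.6], "travel": [[-0.0, 0.0, 0.0], [-0.0, 0.0, 0.0], [-0.0, 0.0, 0.0], [-0.0, 0.0, 0.0], [-0.0, 0.0, -0.043]], "twist": [0.0, 0.0, 0.0, 0.0, 0.0]}
{"gripper": [0.6, 0.6, 0.6, 0.6, 0.6], "travel": [[-0.0, 0.0, -0.043], [-0.0, 0.0, -0.044], [0.037, 0.027, 0.0], [0.037, 0.027, 0.0], [0.037, 0.026, 0.0]], "twist": [0.0, 0.0, 0.0, 0.0, 0.0]}
{"gripper": [0.6, 0.6, 0.6, -0.1, -0.1], "travel": [[0.037, 0.027, 0.0], [-0.0, 0.0, 0.05], [-0.0, 0.0, 0.05], [-0.0, 0.0, 0.0], [-0.0, 0.0, 0.0]], "twist": [0.0, 0.0, 0.0, 0.0, 0.0]}
{"gripper": [-0.1, -0.4, -0.4, -0.4, -0.4], "travel": [[-0.0, 0.0, 0.0], [-0.0, 0.0, -0.048], [-0.0, 0.0, -
[... 300 characters left out ...]
0.6, 0.6, 0.6, 0.6], "travel": [[0.0, 0.0, 0.0], [0.0, 0.0, 0.0], [0.0, 0.0, 0.0], [0.0, 0.0, 0.0], [0.0, 0.0, -0.043]], "twist": [0.0, 0.0, 0.0, 0.0, 0.0]}
{"gripper": [0.6, 0.6, 0.6, 0.6, 0.6], "travel": [[0.0, 0.0, -0.043], [0.0, 0.0, -0.044], [0.011, 0.047, 0.0], [0.011, 0.048, 0.0], [0.012, 0.047, 0.0]], "twist": [0.0, 0.0, 0.0, 0.0, 0.0]}
{"gripper": [0.6, 0.6, 0.6, -0.1, -0.1], "travel": [[0.011, 0.047, 0.0], [-0.0, 0.0, 0.05], [-0.0, 0.0, 0.05], [-0.0, 0.0, 0.0], [-0.0, 0.0, 0.0]], "twist": [0.0, 0.0, 0.0, 0.0, 0.0]}
{"gripper": [-0.1, -0.4, -0.4, -0.4, -0.4], "travel": [[-0.0, 0.0, 0.0], [-0.0, 0.0, -0.048], [-0.0, 0.0, -0.048], [0, 0, 0], [0, 0, 0]], "twist": [0.0, 0.0, 0.0, 0, 0]}
```

Call:
{"name": "jog_arm", "arguments": {
  "gripper": [-0.4,-0.4,-0.4,-0.4,-0.4],
  "travel": [
    [0,0,-0.046],
    [-0.034,-0.036,0],
    [-0.034,-0.036,0],
    [-0.034,-0.036,0],
    [-0.034,-0.036,0]
  ],
  "twist": [0,0,0,0,0]
}}

```text
time: 9.1
tcp_pos: [0.5641, 0.0591, 0.129]
orientation: [0.048, 0.999, 0.0, 0.002]
wrist_force: [-0.2, 1.1, 1.2]
grip_width: 0.702
finger_force: 0.0
```

Call:
{"name": "jog_arm", "arguments": {
  "gripper": [-0.4,-0.4,-0.4,-0.4,-0.4],
  "travel": [
    [-0.034,-0.038,0],
    [-0.033,-0.038,0],
    [0,0,0.042],
    [0,0,0.042],
    [0,0,0.042]
  ],
  "twist": [0,0,0,0,0]
}}

```text
time: 9.72
tcp_pos: [0.6233, -0.0222, 0.0017]
orientation: [0.048, 0.999, -0.0, 0.002]
wrist_force: [-0.2, -0.2, 0.2]
grip_width: 0.7
finger_force: 0.0
```

Call:
{"name": "jog_arm", "arguments": {
  "gripper": [0.6,0.6,0.6,0.6,0.6],
  "travel": [
    [0,0,0],
    [0,0,0],
    [0,0,0],
    [0,0,0],
    [0,0,-0.043]
  ],
  "twist": [0,0,0,0,0]
}}

```text
time: 10.35
tcp_pos: [0.6175, -0.0207, 0.0403]
orientation: [0.047, 0.999, 0.001, -0.004]
wrist_force: [0.5, -1.0, -0.4]
grip_width: 0.34
finger_force: 30.1
```

Call:
{"name": "jog_arm", "arguments": {
  "gripper": [0.6,0.6,0.6,0.6,0.6],
  "travel": [
    [0,0,-0.043],
    [0,0,-0.044],
    [0.037,0.027,0],
    [0.037,0.027,0],
    [0.037,0.026,0]
  ],
  "twist": [0,0,0,0,0]
}}

```text
time: 10.98
tcp_pos: [0.5173, 0.0696, 0.131]
orientation: [0.048, 0.999, 0.0, 0.001]
wrist_force: [-0.4, 0.4, -0.2]
grip_width: 0.341
finger_force: 30.1
```

Call:
{"name": "jog_arm", "arguments": {
  "gripper": [0.6,0.6,0.6,0.6,-0.1],
  "travel": [
    [0.037,0.027,0],
    [0,0,0.05],
    [0,0,0.05],
    [0,0,0],
    [0,0,0]
  ],
  "twist": [0,0,0,0,0]
}}

```text
time: 11.6
tcp_pos: [0.4855, 0.0992, 0.032]
orientation: [0.047, 0.999, 0.0, 0.001]
wrist_force: [0.3, 0.0, -0.1]
grip_width: 0.534
finger_force: 0.0
```

Call:
{"name": "jog_arm", "arguments": {
  "gripper": [-0.1,-0.1,-0.4,-0.4,-0.4],
  "travel": [
    [0,0,0],
    [0,0,0],
    [0,0,-0.048],
    [0,0,-0.048],
    [0,-0.047,0]
  ],
  "twist": [0,0,0,0,0]
}}

```text
time: 12.22
tcp_pos: [0.4846, 0.0534, 0.1324]
orientation: [0.045, 0.999, 0.0, 0.007]
wrist_force: [0.5, -0.2, 0.1]
grip_width: 0.694
finger_force: 0.0
```

Call:
{"name": "jog_arm", "arguments": {
  "gripper": [-0.4,-0.4,-0.4,-0.4,-0.4],
  "travel": [
    [0,-0.047,0],
    [0,-0.047,0],
    [0,-0.046,0],
    [0,0,0],
    [0,0,0]
  ],
  "twist": [0,0,0,0,0]
}}

```text
time: 12.85
tcp_pos: [0.4665, -0.0869, 0.1268]
orientation: [0.048, 0.999, 0.0, 0.0]
wrist_force: [0.1, 0.2, -0.3]
grip_width: 0.698
finger_force: 0.0
```

```bash
python3 - <<'E'
from h import *
from bench import imaging, models
for c in("top","side"):
    imaging.camera(c)
    for d in models.spot_point("reject1",c)[:8]:
        if d["confidence"]>.3:
            q=np.array(d["centre"])[:2]-O; print(c,np.round(d["centre"],3),round(d["confidence"],2),"tray",np.round([q@u,q@v],3))
e=(.457,-.085);d=tr(.053,-.026)
r=lambda c,b:[(*c,.1,F,-.4,1),(*c,.004,F,-.4,2),(*c,.004,F,.6,4),(*c,.134,F,.6,3),(*b,.134,F,.6,1),(*b,.034,F,.6,3),(*b,.034,F,-.1,3),(*b,.13,F,-.4,2)]
plan(r(e,d))
E
```

```text
top [0.484 0.214 0.   ] 0.65 tray [-0.059  0.017]
top [ 0.482  0.105 -0.   ] 0.57 tray [0.05  0.026]
top [0.444 0.21  0.004] 0.55 tray [-0.051 -0.022]
top [ 0.436  0.167 -0.002] 0.54 tray [-0.007 -0.026]
top [0.486 0.153 0.004] 0.42 tray [0.002 0.025]
side [0.438 0.173 0.008] 0.73 tray [-0.014 -0.025]
side [0.486 0.211 0.005] 0.7 tray [-0.056  0.019]
side [0.487 0.152 0.001] 0.64 tray [0.003 0.026]
side [0.437 0.219 0.005] 0.55 tray [-0.059 -0.031]
side [ 0.459 -0.086  0.001] 0.52 tray [0.243 0.021]
side [0.484 0.102 0.001] 0.52 tray [0.053 0.028]
start [ 0.466 -0.086  0.126] 1.478
{"gripper": [-0.4, -0.4, -0.4, 0.6, 0.6], "travel": [[0.009, 0.0, 0.026], [0.0, 0.0, 0.048], [0.0, 0.0, 0.048], [0.0, 0.0, 0.0], [0.0, 0.0, 0.0]], "twist": [0.002, -0.0, -0.0, -0.0, -0.0]}
{"gripper": [0.6, 0.6, 0.6, 0.6, 0.6], "travel": [[0.0, 0.0, 0.0], [0.0, 0.0, 0.0], [0.0, 0.0, -0.043], [0.0, 0.0, -0.043], [0.0, 0.0, -0.044]], "twist": [-0.0, -0.0, -0.0, -0.0, -0.0]}
{"gripper": [0.6, 0.6, 0.6, 0.6, 0.6], "travel": [[0.011, 0.047, 0.0], [0.011, 0.047, 0.0], [0.012, 0.048, 0.0], [0.011, 0.047, 0.0], [-0.0, -0.0, 0.033]], "twist": [-0.0, -0.0, -0.0, -0.0, -0.0]}
{"gripper": [0.6, 0.6, -0.1, -0.1, -0.1], "travel": [[-0.0, -0.0, 0.034], [-0.0, -0.0, 0.033], [-0.0, -0.0, 0.0], [-0.0, -0.0, 0.0], [-0.0, -0.0, 0.0]], "twist": [-0.0, -0.0, -0.0, -0.0, -0.0]}
{"gripper": [-0.4, -0.4, -0.4, -0.4, -0.4], "travel": [[-0.0, -0.0, -0.048], [-0.0, -0.0, -0.048], [0, 0, 0], [0, 0, 0], [0, 0, 0]], "twist": [-0.0, -0.0, 0, 0, 0]}
```

Call:
{"name": "jog_arm", "arguments": {
  "gripper": [-0.4,-0.4,-0.4,0.6,0.6],
  "travel": [
    [0.009,0,0.027],
    [0,0,0.049],
    [0,0,0.049],
    [0,0,0],
    [0,0,0]
  ],
  "twist": [0,0,0,0,0]
}}

```text
time: 13.68
tcp_pos: [0.4574, -0.0855, 0.0015]
orientation: [0.047, 0.999, 0.0, -0.0]
wrist_force: [0.0, 0.1, -0.5]
grip_width: 0.339
finger_force: 29.7
```

Call:
{"name": "jog_arm", "arguments": {
  "gripper": [0.6,0.6,0.6,0.6,0.6],
  "travel": [
    [0,0,0],
    [0,0,0],
    [0,0,-0.043],
    [0,0,-0.043],
    [0,0,-0.044]
  ],
  "twist": [0,0,0,0,0]
}}

```text
time: 14.3
tcp_pos: [0.4571, -0.0861, 0.133]
orientation: [0.047, 0.999, -0.0, 0.0]
wrist_force: [0.5, -0.1, -0.5]
grip_width: 0.338
finger_force: 29.9
```

Call:
{"name": "jog_arm", "arguments": {
  "gripper": [0.6,0.6,0.6,0.6,0.6],
  "travel": [
    [0.011,0.047,0],
    [0.011,0.047,0],
    [0.012,0.048,0],
    [0.011,0.047,0],
    [0,0,0.033]
  ],
  "twist": [0,0,0,0,0]
}}

```text
time: 14.92
tcp_pos: [0.4327, 0.1093, 0.101]
orientation: [0.045, 0.999, 0.001, 0.004]
wrist_force: [0.5, -1.0, -1.1]
grip_width: 0.344
finger_force: 30.1
```

Call:
{"name": "jog_arm", "arguments": {
  "gripper": [0.6,0.6,0.6,-0.1,-0.1],
  "travel": [
    [0,0,0.034],
    [0,0,0.033],
    [0,0,0],
    [0,0,0],
    [0,0,0]
  ],
  "twist": [0,0,0,0,0]
}}

```text
time: 15.55
tcp_pos: [0.4323, 0.1063, 0.0331]
orientation: [0.047, 0.999, 0.0, 0.002]
wrist_force: [0.1, -0.5, 0.6]
grip_width: 0.551
finger_force: 0.0
```

Call:
{"name": "jog_arm", "arguments": {
  "gripper": [-0.1,-0.4,-0.4,-0.4,-0.4],
  "travel": [
    [0,0,0],
    [0,0,-0.05],
    [0,0,-0.05],
    [0,0,-0.05],
    [0,0,-0.05]
  ],
  "twist": [0,0,0,0,0]
}}

```text
time: 16.18
tcp_pos: [0.4303, 0.1062, 0.2337]
orientation: [0.047, 0.999, 0.0, 0.001]
wrist_force: [0.1, 0.7, -0.6]
grip_width: 0.697
finger_force: 0.0
```

```bash
python3 - <<'E'
from h import *
h=(.624,-.135)
plan([(*h,.26,F-np.pi,-.4,1),(*h,.152,F-np.pi,-.4,3),(*h,.152,F-np.pi,.95,4)],turn=.185)
H=np.array([.637,-.3795]);r=np.array(h)-H
print("swing")
w=[]
for i in range(1,16):
    a=1.57*i/15;R=np.array([[np.cos(a),-np.sin(a)],[np.sin(a),np.cos(a)]])
    w.append((*(H+R@r),.152,F-np.pi+a,.95,1))
plan(w,start=(*h,.152,F-np.pi))
E
```

```text
start [0.43  0.106 0.234] 1.476
{"gripper": [-0.4, -0.4, -0.4, -0.4, -0.4], "travel": [[-0.013, -0.013, -0.002], [-0.015, -0.011, -0.001], [-0.016, -0.007, -0.002], [-0.018, -0.005, -0.001], [-0.018, -0.001, -0.002]], "twist": [0.185, 0.185, 0.184, 0.185, 0.185]}
{"gripper": [-0.4, -0.4, -0.4, -0.4, -0.4], "travel": [[-0.018, 0.002, -0.001], [-0.017, 0.006, -0.002], [-0.016, 0.009, -0.001], [-0.014, 0.011, -0.002], [-0.012, 0.014, -0.001]], "twist": [0.185, 0.185, 0.184, 0.185, 0.185]}
{"gripper": [-0.4, -0.4, -0.4, -0.4, -0.4], "travel": [[-0.009, 0.016, -0.002], [-0.006, 0.017, -0.002], [-0.003, 0.018, -0.001], [0.0, 0.018, -0.002], [0.004, 0.018, -0.001]], "twist": [0.185, 0.185, 0.184, 0.185, 0.185]}
{"gripper": [-0.4, -0.4, -0.4, -0.4, -0.4], "travel": [[0.008, 0.017, -0.002], [0.01, 0.015, -0.001], [-0.0, -0.0, 0.036], [-0.0, -0.0, 0.036], [-0.0, -0.0, 0.036]], "twist": [0.185, 0.185, -0.0, -0.0, -0.0]}
{"gripper": [0.95, 0.95, 0.95, 0.95, 0.95], "travel": [[-0.0, -0.0, -0.0], [-0.0, -0.0, -0.0], [-0.0, -0.0, -0.0], [-0.0, -0.0, -0.0], [0, 0, 0]], "twist": [-0.0, -0.0, -0.0, -0.0, 0]}
swing
start [ 0.624 -0.135  0.152] -1.666
{"gripper": [0.95, 0.95, 0.95, 0.95, 0.95], "travel": [[-0.025, 0.005, -0.0], [-0.025, 0.005, -0.0], [-0.025, 0.005, -0.0], [-0.025, 0.005, -0.0], [-0.026, 0.005, -0.0]], "twist": [-0.105, -0.104, -0.105, -0.105, -0.104]}
{"gripper": [0.95, 0.95, 0.95, 0.95, 0.95], "travel": [[-0.025, 0.005, -0.0], [-0.025, 0.006, -0.0], [-0.025, 0.005, -0.0], [-0.025, 0.005, -0.0], [-0.025, 0.005, -0.0]], "twist": [-0.105, -0.105, -0.104, -0.105, -0.105]}
{"gripper": [0.95, 0.95, 0.95, 0.95, 0.95], "travel": [[-0.025, 0.005, -0.0], [-0.025, 0.005, -0.0], [-0.025, 0.005, -0.0], [-0.026, 0.005, -0.0], [-0.025, 0.005, -0.0]], "twist": [-0.104, -0.105, -0.105, -0.104, -0.105]}
```

Call:
{"name": "jog_arm", "arguments": {
  "gripper": [-0.4,-0.4,-0.4,-0.4,-0.4],
  "travel": [
    [-0.013,-0.013,-0.002],
    [-0.015,-0.011,-0.001],
    [-0.016,-0.007,-0.002],
    [-0.018,-0.005,-0.001],
    [-0.018,-0.001,-0.002]
  ],
  "twist": [0.185,0.185,0.184,0.185,0.185]
}}

```text
time: 16.8
tcp_pos: [0.4877, 0.0346, 0.2399]
orientation: [0.49, 0.872, 0.0, 0.0]
wrist_force: [-0.8, 0.2, -0.7]
grip_width: 0.704
finger_force: 0.0
```

Call:
{"name": "jog_arm", "arguments": {
  "gripper": [-0.4,-0.4,-0.4,-0.4,-0.4],
  "travel": [
    [-0.018,0.002,-0.001],
    [-0.017,0.006,-0.002],
    [-0.016,0.009,-0.001],
    [-0.014,0.011,-0.002],
    [-0.012,0.014,-0.001]
  ],
  "twist": [0.185,0.185,0.184,0.185,0.185]
}}

```text
time: 17.42
tcp_pos: [0.5449, -0.0359, 0.247]
orientation: [0.827, 0.562, 0.0, 0.0]
wrist_force: [0.4, 0.7, 0.4]
grip_width: 0.7
finger_force: 0.0
```

Call:
{"name": "jog_arm", "arguments": {
  "gripper": [-0.4,-0.4,-0.4,-0.4,-0.4],
  "travel": [
    [-0.009,0.016,-0.002],
    [-0.006,0.017,-0.002],
    [-0.003,0.018,-0.001],
    [0,0.018,-0.002],
    [0.004,0.018,-0.001]
  ],
  "twist": [0.185,0.185,0.184,0.185,0.185]
}}

```text
time: 18.05
tcp_pos: [0.6014, -0.1073, 0.255]
orientation: [0.991, 0.134, 0.0, 0.0]
wrist_force: [-0.1, 0.3, -0.3]
grip_width: 0.699
finger_force: 0.0
```

Call:
{"name": "jog_arm", "arguments": {
  "gripper": [-0.4,-0.4,-0.4,-0.4,-0.4],
  "travel": [
    [0.008,0.017,-0.002],
    [0.01,0.015,-0.001],
    [0,0,0],
    [0,0,0],
    [0,0,0]
  ],
  "twist": [0.185,0.185,0,0,0]
}}

```text
time: 18.68
tcp_pos: [0.6242, -0.1344, 0.2574]
orientation: [0.999, -0.047, -0.0, -0.0]
wrist_force: [-0.0, 0.2, -0.0]
grip_width: 0.7
finger_force: 0.0
```

```bash
python3 - <<'E'
from h import *
from bench import imaging, models
for c in("top","side"):
    imaging.camera(c)
    for t in("door_handle","door_hinge","reject1","tray_grip"):
      for d in models.spot_point(t,c)[:8]:
        if d["confidence"]>.3: print(c,t,np.round(d["centre"],3),round(d["confidence"],2))
plan([(.624,-.135,.152,F-np.pi,-.4,3)])
E
```

```text
top door_handle [ 0.621 -0.134  0.126] 0.77
top door_hinge [ 0.639 -0.378  0.099] 0.73
top door_hinge [ 0.738  0.312 -0.005] 0.31
top reject1 [ 0.479  0.103 -0.002] 0.67
top reject1 [0.486 0.217 0.002] 0.64
top reject1 [0.431 0.113 0.003] 0.63
top reject1 [0.489 0.151 0.005] 0.51
top reject1 [0.435 0.169 0.004] 0.47
top reject1 [0.443 0.215 0.006] 0.43
top tray_grip [0.461 0.165 0.078] 0.93
side door_handle [ 0.628 -0.137  0.133] 0.81
side door_handle [ 0.752  0.039 -0.   ] 0.4
side door_hinge [ 0.633 -0.382  0.098] 0.92
side door_hinge [ 0.512  0.394 -0.001] 0.42
side reject1 [0.486 0.215 0.003] 0.72
side reject1 [0.435 0.11  0.006] 0.67
side reject1 [0.485 0.148 0.002] 0.6
side reject1 [0.44  0.217 0.004] 0.58
side reject1 [0.438 0.172 0.007] 0.47
side tray_grip [0.466 0.16  0.077] 0.63
start [ 0.625 -0.135  0.257] -1.666
{"gripper": [-0.4, -0.4, -0.4, -0.4, -0.4], "travel": [[-0.0, 0.0, 0.035], [-0.0, 0.0, 0.035], [-0.001, 0.0, 0.035], [0, 0, 0], [0, 0, 0]], "twist": [-0.0, -0.0, -0.0, 0, 0]}
```

All six cores are in the tray. Next I open the door.

Call:
{"name": "jog_arm", "arguments": {
  "gripper": [-0.4,-0.4,-0.4,-0.4,0.95],
  "travel": [
    [0,0,0.035],
    [0,0,0.035],
    [0,0,0.035],
    [0,0,0],
    [0,0,0]
  ],
  "twist": [0,0,0,0,0],
  "newtons": 40
}}

```text
time: 19.8
tcp_pos: [0.6256, -0.1354, 0.1538]
orientation: [0.999, -0.048, 0.001, 0.0]
wrist_force: [-0.2, 0.2, -0.1]
grip_width: 0.503
finger_force: 0.0
```

Call:
{"name": "jog_arm", "arguments": {
  "gripper": [0.95,0.95,0.95,0.95,0.95],
  "travel": [
    [0,0,0],
    [0,0,0],
    [0,0,0],
    [-0.013,0.002,0],
    [-0.013,0.002,0]
  ],
  "twist": [0,0,0,-0.052,-0.052]
}}

```text
time: 20.42
tcp_pos: [0.5997, -0.1355, 0.1548]
orientation: [1.0, 0.006, 0.002, -0.001]
wrist_force: [-0.7, 5.0, 4.6]
grip_width: 0.11
finger_force: 39.7
```

Call:
{"name": "jog_arm", "arguments": {
  "gripper": [0.95,0.95,0.95,0.95,0.95],
  "travel": [
    [-0.025,0.005,0],
    [-0.025,0.005,0],
    [-0.025,0.005,0],
    [-0.025,0.005,0],
    [-0.025,0.005,0]
  ],
  "twist": [-0.105,-0.105,-0.105,-0.105,-0.105]
}}

```text
time: 21.05
tcp_pos: [0.4824, -0.1864, 0.1547]
orientation: [0.964, 0.266, 0.001, -0.002]
wrist_force: [-3.7, 4.9, 9.5]
grip_width: 0.109
finger_force: 40.2
```

Call:
{"name": "jog_arm", "arguments": {
  "gripper": [0.95,0.95,0.95,0.95,0.95],
  "travel": [
    [-0.025,0.005,0],
    [-0.025,0.005,0],
    [-0.025,0.005,0],
    [-0.025,0.005,0],
    [-0.025,0.005,0]
  ],
  "twist": [-0.105,-0.105,-0.105,-0.105,-0.105]
}}

```text
time: 21.68
tcp_pos: [0.4063, -0.2897, 0.1547]
orientation: [0.862, 0.507, -0.002, -0.002]
wrist_force: [-8.4, 4.6, 11.2]
grip_width: 0.108
finger_force: 40.5
```

Call:
{"name": "jog_arm", "arguments": {
  "gripper": [0.95,0.95,0.95,0.95,0.95],
  "travel": [
    [-0.025,0.005,0],
    [-0.025,0.005,0],
    [-0.025,0.005,0],
    [-0.025,0.005,0],
    [0,0,0]
  ],
  "twist": [-0.105,-0.105,-0.105,-0.105,0]
}}

```text
time: 22.3
tcp_pos: [0.3899, -0.3938, 0.1547]
orientation: [0.739, 0.673, -0.003, -0.0]
wrist_force: [-11.4, -0.5, 8.6]
grip_width: 0.112
finger_force: 41.3
```

```bash
python3 - <<'E'
from h import *
from bench import imaging, models
import cv2
for c in("top","side"):
    cv2.imwrite(f"pics/b_{c}.png",imaging.camera(c))
    for t in("door_handle","door_hinge","bin","tray_grip"):
      for d in models.spot_point(t,c)[:8]:
        if d["confidence"]>.3: print(c,t,np.round(d["centre"],3),round(d["confidence"],2))
E
```

```text
top door_handle [ 0.387 -0.395  0.131] 0.59
top door_hinge [ 0.638 -0.376  0.102] 0.61
top bin [ 0.518 -0.302  0.024] 0.9
top tray_grip [0.458 0.163 0.078] 0.77
side door_handle [ 0.393 -0.395  0.134] 0.94
side door_handle [0.486 0.216 0.005] 0.7
side door_hinge [ 0.636 -0.383  0.1  ] 0.68
side door_hinge [0.437 0.218 0.004] 0.39
side bin [0.753 0.037 0.003] 0.63
side tray_grip [0.463 0.16  0.073] 0.69
```

View pics/b_side.png

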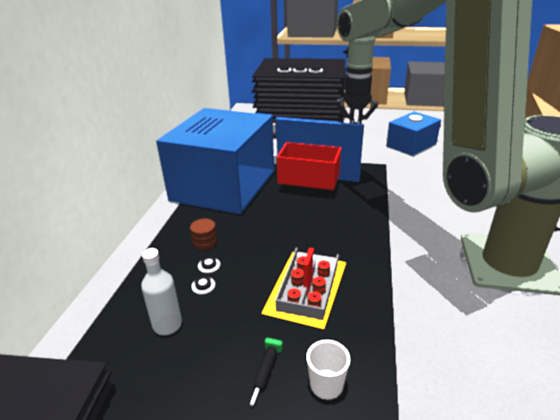

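The side view shows the door standing at about a right angle with the bin clear at (310,165), and six upright cores in the tray. Now I release the handle and go above the fin.

```bash
python3 - <<'E'
from h import *
s=sensors.sense()["tcp_pos"]
plan([(s[0],s[1],s[2],-.11,-.4,2),(s[0],s[1],.27,-.11,-.4,2),(.46,.16,.2,-.095,-.4,1)])
E
```

```text
start [ 0.39  -0.392  0.155] -0.092
{"gripper": [-0.4, -0.4, -0.4, -0.4, -0.4], "travel": [[0.0, 0.0, -0.0], [0.0, 0.0, -0.0], [0.0, 0.0, -0.038], [0.0, 0.0, -0.039], [0.0, 0.0, -0.038]], "twist": [0.009, 0.009, -0.0, -0.0, -0.0]}
{"gripper": [-0.4, -0.4, -0.4, -0.4, -0.4], "travel": [[0.051, 0.001, 0.006], [0.05, 0.001, 0.007], [0.051, 0.001, 0.006], [0.05, 0.001, 0.006], [0.051, 0.001, 0.007]], "twist": [-0.001, -0.002, -0.001, -0.001, -0.002]}
{"gripper": [-0.4, -0.4, -0.4, -0.4, -0.4], "travel": [[0.051, 0.001, 0.006], [0.05, 0.001, 0.006], [0.051, 0.002, 0.007], [0.05, 0.001, 0.006], [0.051, 0.001, 0.006]], "twist": [-0.001, -0.002, -0.001, -0.001, -0.002]}
{"gripper": [-0.4, -0.4, -0.4, -0.4, -0.4], "travel": [[0.05, 0.002, 0.007], [0, 0, 0], [0, 0, 0], [0, 0, 0], [0, 0, 0]], "twist": [-0.001, 0, 0, 0, 0]}
```

Call:
{"name": "jog_arm", "arguments": {
  "gripper": [-0.4,-0.4,-0.4,-0.4,-0.4],
  "travel": [
    [0,0,0],
    [0,0,0],
    [0,0,-0.038],
    [0,0,-0.039],
    [0,0,-0.038]
  ],
  "twist": [0,0,0,0,0]
}}

```text
time: 23.42
tcp_pos: [0.3935, -0.3899, 0.2686]
orientation: [0.739, 0.674, 0.0, 0.0]
wrist_force: [-0.8, 0.2, -0.5]
grip_width: 0.693
finger_force: 0.0
```

Call:
{"name": "jog_arm", "arguments": {
  "gripper": [-0.4,-0.4,-0.4,-0.4,-0.4],
  "travel": [
    [0.051,0.001,0.006],
    [0.05,0.001,0.007],
    [0.051,0.001,0.006],
    [0.05,0.001,0.006],
    [0.051,0.001,0.007]
  ],
  "twist": [0,0,0,0,0]
}}

```text
time: 24.05
tcp_pos: [0.4217, -0.1369, 0.2356]
orientation: [0.739, 0.674, 0.001, 0.001]
wrist_force: [1.0, 1.3, 0.0]
grip_width: 0.699
finger_force: 0.0
```

Call:
{"name": "jog_arm", "arguments": {
  "gripper": [-0.4,-0.4,-0.4,-0.4,-0.4],
  "travel": [
    [0.051,0.001,0.006],
    [0.05,0.001,0.006],
    [0.051,0.002,0.007],
    [0.05,0.001,0.006],
    [0.051,0.001,0.006]
  ],
  "twist": [0,0,0,0,0]
}}

```text
time: 24.68
tcp_pos: [0.4507, 0.1148, 0.2046]
orientation: [0.739, 0.674, 0.001, 0.0]
wrist_force: [0.7, 0.0, 0.2]
grip_width: 0.7
finger_force: 0.0
```

```bash
python3 - <<'E'
from h import *
from bench import imaging, models
import cv2
s=sensors.sense();print(np.round(s["tcp_pos"],4))
im={}
for c in("top","side"):
    im[c]=imaging.camera(c);cv2.imwrite(f"pics/c_{c}.png",im[c])
    for t in("door_handle","door_hinge","bin","tray_grip","tray_lip","tray"):
      for d in models.spot_point(t,c)[:1]: print(c,t,np.round(d["centre"],3),round(d["confidence"],2))
a=cv2.resize(im["top"][60:200,305:445],(560,560),interpolation=cv2.INTER_CUBIC)
cv2.imwrite("pics/c_crop.png",a)
E
```

```text
[0.4507 0.1148 0.2046]
top door_handle [ 0.383 -0.392  0.13 ] 0.77
top door_hinge [ 0.637 -0.378  0.1  ] 0.58
top bin [ 0.519 -0.301  0.026] 0.92
top tray_lip [0.45  0.068 0.016] 0.63
side door_handle [ 0.389 -0.394  0.134] 0.56
side door_hinge [ 0.634 -0.382  0.096] 0.81
side bin [0.455 0.07  0.016] 0.35
side tray_grip [0.465 0.161 0.075] 0.87
side tray_lip [0.457 0.069 0.018] 0.86
side tray [ 0.463  0.162 -0.   ] 0.69
```

View pics/c_crop.png

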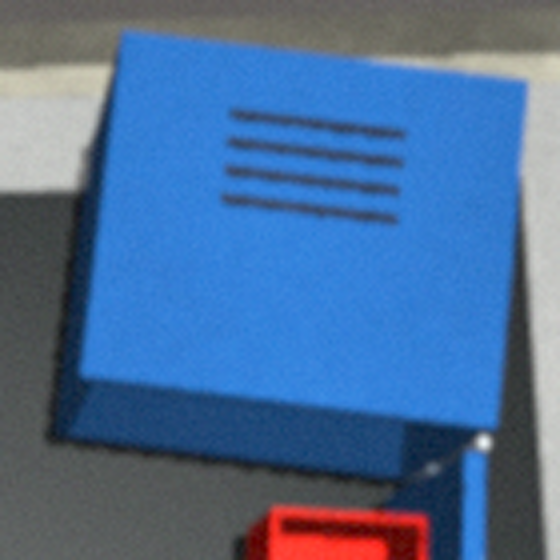

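The crop shows the cabinet top's front edge running from (80,380) to (497,428), which is full-frame (325,155) to (429.3,167). The bin is just in front of it.

```bash
cat >> h.py <<'E'
from scipy.spatial.transform import Rotation as Ro
from bench import imaging
def ray(c,px,z):
    k=imaging.calibration(c);R=np.array(k["rotation"])
    R=R if R.shape==(3,3) else Ro.from_quat(R).as_matrix()
    d=R@np.linalg.inv(k["K"])@[px[0],px[1],1]; o=np.array(k["origin"])
    return o+d*(z-o[2])/d[2]
E
python3 - <<'E'
from h import *
for p in[(325,155),(429.3,167),(335.5,68),(437,80.5)]: print(np.round(ray("top",p,.2),3))
# clear door top edge: crop (487,450)->, plus
print(np.round(ray("top",(305+487/4,60+450/4),.196),3))
plan([(.4625,.161,.057,-.1,-.4,3),(.4625,.161,.057,-.1,.95,4),(.4625,.161,.25,-.1,.95,8)])
E
```

```text
[ 0.691 -0.107  0.2  ]
[ 0.651 -0.384  0.2  ]
[ 0.934 -0.145  0.2  ]
[ 0.89  -0.421  0.2  ]
[ 0.637 -0.378  0.196]
start [0.451 0.112 0.204] -0.093
{"gripper": [-0.4, -0.4, -0.4, 0.95, 0.95], "travel": [[0.017, 0.002, 0.049], [0.016, 0.003, 0.049], [0.017, 0.002, 0.049], [-0.0, 0.0, 0.0], [-0.0, 0.0, 0.0]], "twist": [0.002, 0.003, 0.002, -0.0, -0.0]}
{"gripper": [0.95, 0.95, 0.95, 0.95, 0.95], "travel": [[-0.0, 0.0, 0.0], [-0.0, 0.0, 0.0], [-0.0, 0.0, -0.024], [-0.0, 0.0, -0.024], [-0.0, 0.0, -0.024]], "twist": [-0.0, -0.0, -0.0, -0.0, -0.0]}
{"gripper": [0.95, 0.95, 0.95, 0.95, 0.95], "travel": [[-0.0, 0.0, -0.024], [-0.0, 0.0, -0.024], [-0.0, 0.0, -0.024], [-0.0, 0.0, -0.025], [-0.0, 0.0, -0.024]], "twist": [-0.0, -0.0, -0.0, -0.0, -0.0]}
```

Call:
{"name": "jog_arm", "arguments": {
  "gripper": [-0.4,-0.4,-0.4,-0.4,0.95],
  "travel": [
    [0.017,0.002,0.049],
    [0.016,0.003,0.049],
    [0.017,0.002,0.049],
    [0,0,0],
    [0,0,0]
  ],
  "twist": [0.002,0.003,0.002,0,0],
  "newtons": 30
}}

```text
time: 26.0
tcp_pos: [0.4632, 0.1617, 0.0584]
orientation: [0.741, 0.671, 0.001, 0.001]
wrist_force: [0.2, 0.8, 0.6]
grip_width: 0.501
finger_force: 0.0
```

Call:
{"name": "jog_arm", "arguments": {
  "gripper": [0.95,0.95,0.95,0.95,0.95],
  "travel": [
    [0,0,0],
    [0,0,0],
    [0,0,0],
    [0,0,0],
    [0,0,-0.01]
  ],
  "twist": [0,0,0,0,0]
}}

```text
time: 26.62
tcp_pos: [0.4611, 0.1614, 0.0672]
orientation: [0.741, 0.671, -0.001, -0.0]
wrist_force: [-0.2, -0.3, -5.3]
grip_width: 0.114
finger_force: 29.7
```

Call:
{"name": "jog_arm", "arguments": {
  "gripper": [0.95,0.95,0.95,0.95,0.95],
  "travel": [
    [0,0,-0.02],
    [0,0,-0.02],
    [0,0,-0.02],
    [0,0,-0.02],
    [0,0,0]
  ],
  "twist": [0,0,0,0,0]
}}

```text
time: 27.25
tcp_pos: [0.4631, 0.1619, 0.1487]
orientation: [0.741, 0.671, 0.002, 0.001]
wrist_force: [0.8, 0.6, -4.9]
grip_width: 0.11
finger_force: 29.7
```

```bash
python3 - <<'E'
from h import *
from bench import models
import cv2
im=imaging.camera("side");cv2.imwrite("pics/d_side.png",cv2.resize(im[180:360,200:400],(800,720))[:600])
for t in("tray_grip","tray_lip","tray"):
      for d in models.spot_point(t,"side")[:1]: print(t,np.round(d["centre"],3),round(d["confidence"],2))
s=sensors.sense();print(np.round(s["tcp_pos"],4),s["wrist_force"],s["ft_torque"])
E=np.array([.662,-.308]);U=np.array([-.994,.111])
g=lambda d:tuple(E+d*U)
x,y,_=s["tcp_pos"]
plan([(x,y,.30,-.1,.95,6),(*g(.035),.30,-1.682,.95,17),(*g(.035),.3,-1.682,.95,1)],turn=.1)
E
```

```text
tray_grip [0.463 0.16  0.164] 0.77
tray_lip [0.454 0.069 0.108] 0.62
tray [0.465 0.158 0.088] 0.85
[0.4608 0.1616 0.1459] [ 0.36569835 -0.23899093 -5.26801698] [-0.02539412 -0.02463053  0.03734938]
start [0.461 0.162 0.146] -0.099
{"gripper": [0.95, 0.95, 0.95, 0.95, 0.95], "travel": [[0.0, 0.0, -0.026], [0.0, 0.0, -0.025], [0.0, 0.0, -0.026], [0.0, 0.0, -0.026], [0.0, 0.0, -0.025]], "twist": [0.0, 0.0, 0.0, 0.001, -0.0]}
{"gripper": [0.95, 0.95, 0.95, 0.95, 0.95], "travel": [[0.0, 0.0, -0.026], [-0.026, 0.012, -0.0], [-0.025, 0.015, -0.0], [-0.024, 0.018, -0.0], [-0.022, 0.019, -0.0]], "twist": [-0.0, 0.093, 0.093, 0.093, 0.093]}
{"gripper": [0.95, 0.95, 0.95, 0.95, 0.95], "travel": [[-0.02, 0.021, -0.0], [-0.017, 0.023, -0.0], [-0.016, 0.024, -0.0], [-0.014, 0.026, -0.0], [-0.01, 0.027, -0.0]], "twist": [0.093, 0.093, 0.093, 0.093, 0.094]}
{"gripper": [0.95, 0.95, 0.95, 0.95, 0.95], "travel": [[-0.009, 0.028, -0.0], [-0.005, 0.028, -0.0], [-0.003, 0.029, -0.0], [-0.001, 0.03, -0.0], [0.003, 0.029, -0.0]], "twist": [0.093, 0.093, 0.093, 0.093, 0.093]}
{"gripper": [0.95, 0.95, 0.95, 0.95, 0.95], "travel": [[0.005, 0.028, -0.0], [0.008, 0.028, -0.0], [0.01, 0.028, -0.0], [-0.0, -0.0, -0.0], [0, 0, 0]], "twist": [0.093, 0.093, 0.093, -0.0, 0]}
```

View pics/d_side.png

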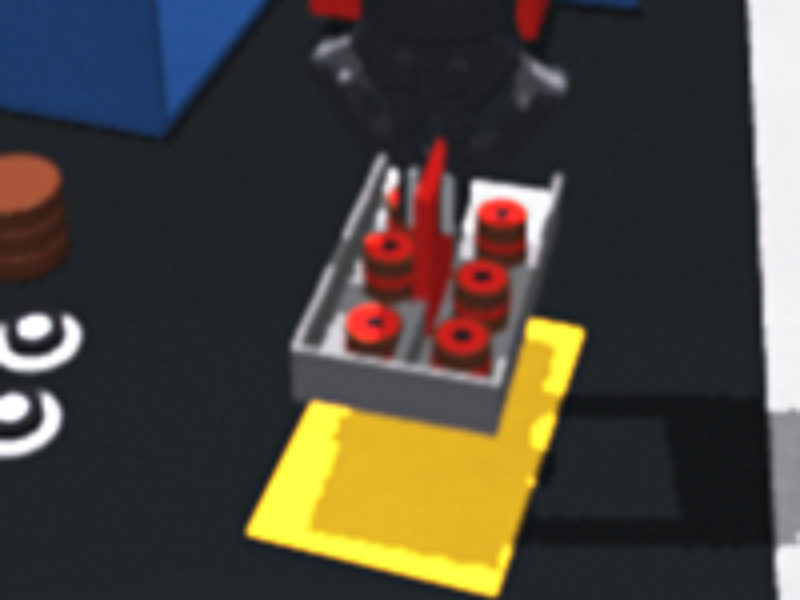

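The tray is level with all six cores in it. I carry it over to the cabinet.

Call:
{"name": "jog_arm", "arguments": {
  "gripper": [0.95,0.95,0.95,0.95,0.95],
  "travel": [
    [0,0,-0.026],
    [0,0,-0.025],
    [0,0,-0.026],
    [0,0,-0.026],
    [0,0,-0.025]
  ],
  "twist": [0,0,0,0,0]
}}

```text
time: 28.08
tcp_pos: [0.4613, 0.1617, 0.2746]
orientation: [0.741, 0.671, -0.001, -0.001]
wrist_force: [0.3, 0.6, -4.8]
grip_width: 0.112
finger_force: 30.2
```

Call:
{"name": "jog_arm", "arguments": {
  "gripper": [0.95,0.95,0.95,0.95,0.95],
  "travel": [
    [0,0,-0.026],
    [-0.026,0.012,0],
    [-0.025,0.015,0],
    [-0.024,0.018,0],
    [-0.022,0.019,0]
  ],
  "twist": [0,0.093,0.093,0.093,0.093]
}}

```text
time: 28.7
tcp_pos: [0.5011, 0.0509, 0.2996]
orientation: [0.853, 0.521, -0.001, -0.001]
wrist_force: [0.4, 0.5, -5.7]
grip_width: 0.111
finger_force: 30.2
```

Call:
{"name": "jog_arm", "arguments": {
  "gripper": [0.95,0.95,0.95,0.95,0.95],
  "travel": [
    [-0.02,0.021,0],
    [-0.017,0.023,0],
    [-0.016,0.024,0],
    [-0.014,0.026,0],
    [-0.01,0.027,0]
  ],
  "twist": [0.093,0.093,0.093,0.093,0.094]
}}

```text
time: 29.32
tcp_pos: [0.5502, -0.0851, 0.2993]
orientation: [0.951, 0.31, -0.001, -0.001]
wrist_force: [0.4, 0.7, -5.5]
grip_width: 0.111
finger_force: 30.2
```

Call:
{"name": "jog_arm", "arguments": {
  "gripper": [0.95,0.95,0.95,0.95,0.95],
  "travel": [
    [-0.009,0.028,0],
    [-0.005,0.028,0],
    [-0.003,0.029,0],
    [-0.001,0.03,0],
    [0.003,0.029,0]
  ],
  "twist": [0.093,0.093,0.093,0.093,0.093]
}}

```text
time: 29.95
tcp_pos: [0.5995, -0.2226, 0.2989]
orientation: [0.997, 0.083, -0.002, -0.001]
wrist_force: [1.0, 0.2, -4.6]
grip_width: 0.11
finger_force: 30.2
```

Call:
{"name": "jog_arm", "arguments": {
  "gripper": [0.95,0.95,0.95,0.95,0.95],
  "travel": [
    [0.005,0.028,0],
    [0.008,0.028,0],
    [0.01,0.028,0],
    [0,0,0],
    [0,0,0]
  ],
  "twist": [0.093,0.093,0.093,0,0]
}}

```text
time: 30.58
tcp_pos: [0.6286, -0.3035, 0.2992]
orientation: [0.998, -0.055, -0.002, -0.001]
wrist_force: [0.1, 0.2, -5.3]
grip_width: 0.11
finger_force: 30.3
```

```bash
python3 - <<'E'
from h import *
from bench import models
import cv2
for c in("top","side"):
  im=imaging.camera(c);cv2.imwrite(f"pics/e_{c}.png",im)
  for t in("tray_grip","tray_lip","tray","bin","door_hinge","door_handle"):
      for d in models.spot_point(t,c)[:1]: print(c,t,np.round(d["centre"],3),round(d["confidence"],2))
  im=im[90:240,310:460] if c=="top" else im[60:210,200:350]
  cv2.imwrite(f"pics/e2_{c}.png",cv2.resize(im,(400,400)))
cv2.imwrite("pics/e2.png",np.hstack([cv2.imread("pics/e2_top.png"),cv2.imread("pics/e2_side.png")]))
print([np.round(ray("top",p,0),3) for p in [(204,217),(273,226),(269,268),(200,261)]])
E=np.array([.662,-.308]);U=np.array([-.994,.111])
g=lambda d:tuple(E+d*U)
f=-1.682
plan([(*g(.035),.262,f,.95,2),(*g(.050),.245,f,.95,3),(*g(.059),.2335,f,.95,2),(*g(.0636),.2234,f,.95,2),(*g(.0675),.214,f,.95,1),])
E
```

```text
top tray_grip [ 0.626 -0.302  0.315] 0.95
top tray_lip [0.711 0.123 0.006] 0.36
top tray [ 0.629 -0.305  0.241] 0.78
top bin [ 0.517 -0.302  0.023] 0.95
top door_handle [ 0.75   0.035 -0.005] 0.67
side tray_grip [ 0.632 -0.304  0.317] 0.71
side tray_lip [ 0.537 -0.289  0.259] 0.74
side tray [ 0.631 -0.305  0.244] 0.76
side door_hinge [ 0.636 -0.382  0.096] 0.93
side door_handle [ 0.392 -0.391  0.133] 0.57
[array([0.55 , 0.257, 0.   ]), array([0.516, 0.042, 0.   ]), array([0.387, 0.057, 0.   ]), array([0.413, 0.27 , 0.   ])]
start [ 0.629 -0.304  0.301] -1.681
{"gripper": [0.95, 0.95, 0.95, 0.95, 0.95], "travel": [[-0.001, 0.0, 0.02], [-0.001, 0.0, 0.019], [-0.005, 0.0, 0.006], [-0.005, 0.0, 0.006], [-0.005, 0.0, 0.005]], "twist": [0.0, 0.001, -0.0, -0.0, -0.0]}
{"gripper": [0.95, 0.95, 0.95, 0.95, 0.95], "travel": [[-0.004, 0.0, 0.006], [-0.005, 0.0, 0.006], [-0.002, 0.0, 0.005], [-0.003, 0.0, 0.005], [-0.003, 0.0, 0.009]], "twist": [-0.0, -0.0, -0.0, -0.0, -0.0]}
```

View pics/e2.png

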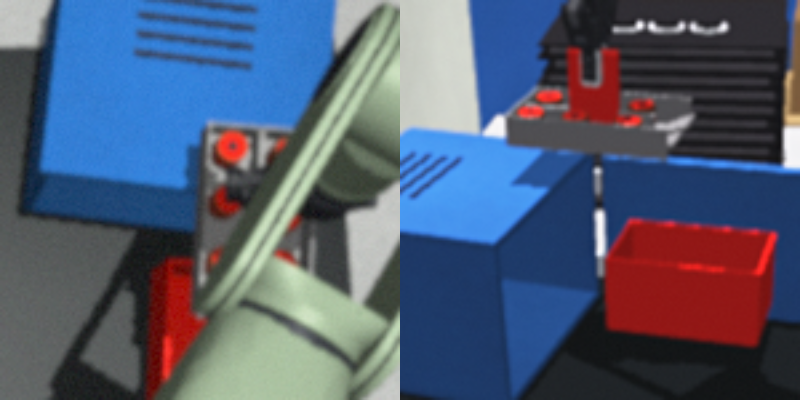

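The crops show the tray level, its rear over the cabinet top at about (230,150) on the left, and its lip over the bin's cabinet end. I lower it onto the edge and start the pivot.

Call:
{"name": "jog_arm", "arguments": {
  "gripper": [0.95,0.95,0.95,0.95,0.95],
  "travel": [
    [-0.001,0,0.02],
    [-0.001,0,0.02],
    [-0.004,0,0.006],
    [-0.004,0,0.006],
    [-0.004,0,0.005]
  ],
  "twist": [0,0,0,0,0],
  "newtons": 22
}}

```text
time: 31.9
tcp_pos: [0.6169, -0.3027, 0.2516]
orientation: [0.998, -0.055, 0.004, 0.001]
wrist_force: [-7.0, 7.2, 16.7]
grip_width: 0.117
finger_force: 35.3
```

```bash
python3 - <<'E'
from h import *
from bench import models
import cv2
s=sensors.sense();print(np.round(s["tcp_pos"],4),s["wrist_force"])
c="side"
im=imaging.camera(c)
for t in("tray_grip","tray_lip","tray"):
      for d in models.spot_point(t,c)[:1]: print(c,t,np.round(d["centre"],3),round(d["confidence"],2))
cv2.imwrite(f"pics/f.png",cv2.resize(im[60:210,200:350],(500,500)))
E
```

```text
[ 0.6169 -0.3027  0.2516] [-6.97483533  7.19144511 16.6627515 ]
side tray_grip [ 0.617 -0.304  0.268] 0.66
side tray_lip [ 0.4    0.398 -0.003] 0.74
side tray [ 0.629 -0.309  0.194] 0.74
```

View pics/f.png

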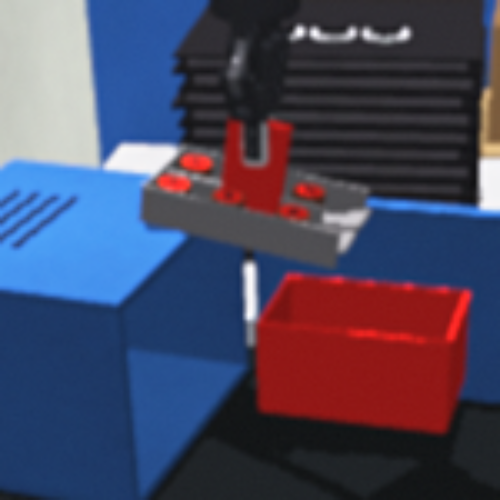

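The tray pivots in the pads, about 10° nose-down with the cores in place. I continue and keep the edge well behind the fin for leverage.

Call:
{"name": "jog_arm", "arguments": {
  "gripper": [0.95,0.95,0.95,0.95,0.95],
  "travel": [
    [-0.006,0,0.002],
    [-0.006,0,0.003],
    [-0.005,0,0.006],
    [-0.005,0,0.006],
    [0,0,0]
  ],
  "twist": [0,0,0,0,0],
  "newtons": 20
}}

```text
time: 32.72
tcp_pos: [0.5923, -0.3002, 0.2277]
orientation: [0.998, -0.055, -0.001, 0.0]
wrist_force: [-4.5, 2.2, 4.1]
grip_width: 0.111
finger_force: 33.2
```

```bash
python3 - <<'E'
from h import *
from bench import models
import cv2
s=sensors.sense();print(np.round(s["tcp_pos"],4),s["wrist_force"])
c="side"
im=imaging.camera(c)
for t in("tray_grip","tray_lip","tray"):
      for d in models.spot_point(t,c)[:1]: print(c,t,np.round(d["centre"],3),round(d["confidence"],2))
cv2.imwrite(f"pics/g.png",cv2.resize(im[60:210,200:350],(500,500)))
E
```

```text
[ 0.5923 -0.3002  0.2277] [-4.46895934  2.19865828  4.0604095 ]
side tray_grip [ 0.594 -0.303  0.248] 0.83
side tray_lip [ 0.542 -0.292  0.145] 0.92
side tray [ 0.634 -0.306  0.183] 0.85
```

View pics/g.png

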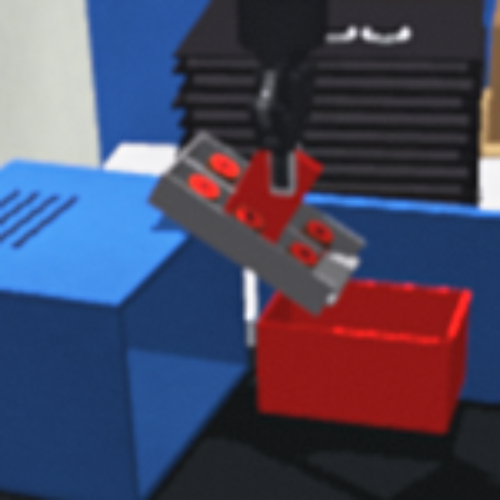

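Tilt is now about 32°, and the cores still stand in place at (215,165) to (320,230). I shift the pivot nearer the fin and drag forward to steepen it.

Call:
{"name": "jog_arm", "arguments": {
  "gripper": [0.95,0.95,0.95,0.95,0.95],
  "travel": [
    [0.016,0,-0.011],
    [0.015,0,-0.011],
    [-0.006,0,0.007],
    [-0.007,0,0.007],
    [0,0,0]
  ],
  "twist": [0,0,0,0,0]
}}

```text
time: 33.55
tcp_pos: [0.6099, -0.3031, 0.2362]
orientation: [0.998, -0.056, -0.001, 0.001]
wrist_force: [-4.6, 0.6, 5.3]
grip_width: 0.112
finger_force: 33.6
```

Call:
{"name": "jog_arm", "arguments": {
  "gripper": [0.95,0.95,0.95,0.95,0.95],
  "travel": [
    [-0.007,0,0.008],
    [-0.006,0,0.007],
    [-0.002,0,0.004],
    [0,0,0],
    [0,0,0]
  ],
  "twist": [0,0,0,0,0]
}}

```text
time: 34.17
tcp_pos: [0.5953, -0.3018, 0.2193]
orientation: [0.998, -0.056, 0.0, 0.001]
wrist_force: [-6.5, 0.8, 11.8]
grip_width: 0.115
finger_force: 34.8
```

```bash
python3 - <<'E'
from h import *
from bench import models
import cv2
s=sensors.sense();print(np.round(s["tcp_pos"],4),s["wrist_force"])
c="side"
im=imaging.camera(c)
for t in("tray_grip","tray_lip","tray","reject1"):
      for d in models.spot_point(t,c)[:8]:
        if d["confidence"]>.35:print(c,t,np.round(d["centre"],3),round(d["confidence"],2))
cv2.imwrite(f"pics/h.png",cv2.resize(im[60:210,200:350],(500,500)))
E
```

```text
[ 0.5953 -0.3018  0.2193] [-6.45426457  0.79288941 11.79494867]
side tray_grip [ 0.598 -0.302  0.239] 0.9
side tray_lip [ 0.576 -0.297  0.129] 0.78
side tray [ 0.654 -0.313  0.188] 0.75
side reject1 [ 0.578 -0.269  0.15 ] 0.6
side reject1 [ 0.563 -0.321  0.144] 0.55
side reject1 [ 0.514 -0.332  0.076] 0.48
```

View pics/h.png

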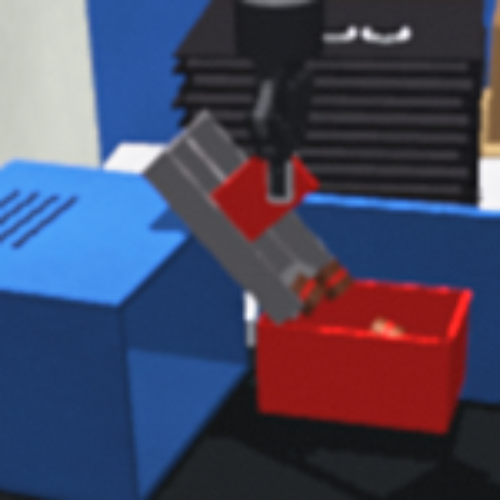

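Tilt is about 47°. The lanes are empty, and the last cores rest on the lip at about (320,285). I lift clear and jolt forward over the bin to shed them.

Call:
{"name": "jog_arm", "arguments": {
  "gripper": [0.95,0.95,0.95,0.95,0.95],
  "travel": [
    [0,0,-0.012],
    [-0.045,0,0],
    [0,0,0],
    [0.02,0,0],
    [-0.02,0,0]
  ],
  "twist": [0,0,0,0,0]
}}

```text
time: 35.05
tcp_pos: [0.5531, -0.2957, 0.2271]
orientation: [0.999, -0.054, 0.0, -0.0]
wrist_force: [-0.3, 1.5, -1.9]
grip_width: 0.112
finger_force: 32.6
```

```bash
python3 - <<'E'
from h import *
from bench import models
import cv2
s=sensors.sense();print(np.round(s["tcp_pos"],4),s["wrist_force"])
o=[]
for c in("top","side"):
  im=imaging.camera(c)
  for t in("tray_grip","tray_lip","tray","reject1"):
      for d in models.spot_point(t,c)[:8]:
        if d["confidence"]>.35:print(c,t,np.round(d["centre"],3),round(d["confidence"],2))
  o.append(cv2.resize(im[60:210,200:350] if c=="side" else im[130:280,300:450],(400,400)))
cv2.imwrite(f"pics/i.png",np.hstack(o))
E
```

```text
[ 0.5531 -0.2957  0.2271] [-0.30081745  1.4805592  -1.92698673]
top tray_grip [ 0.554 -0.294  0.249] 0.7
top tray_lip [ 0.53  -0.291  0.139] 0.89
top tray [ 0.608 -0.298  0.196] 0.77
top tray [ 0.739  0.316 -0.004] 0.56
top reject1 [ 0.538 -0.27   0.09 ] 0.56
side tray_grip [ 0.555 -0.295  0.247] 0.81
side tray_lip [ 0.533 -0.289  0.139] 0.57
side tray [ 0.611 -0.304  0.198] 0.61
side reject1 [0.707 0.124 0.001] 0.61
```

View pics/i.png

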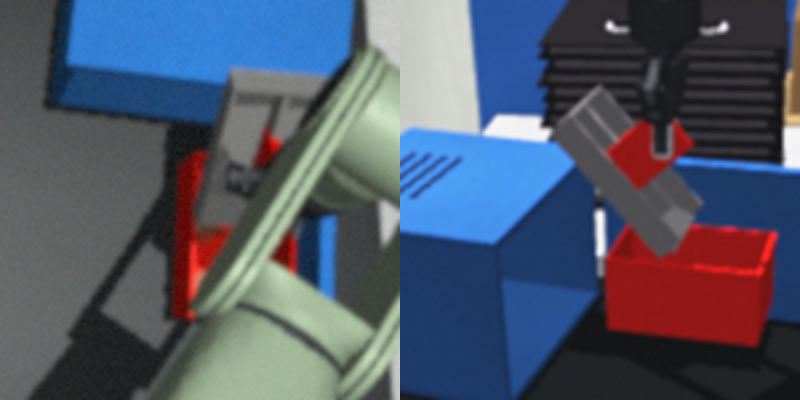

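The tray is empty: wrist force is −1.9 N and nothing shows on the lip at (680,235). I lift it and carry it back. Touching the lip down first and dragging backwards should level it.

```bash
python3 - <<'E'
from h import *
s=sensors.sense()["tcp_pos"]
f=-.11;uu=np.array([np.sin(f),-np.cos(f)]);Ge=np.array([.464,.159]);L=Ge+.098*uu
G=lambda d:tuple(L-d*uu)
plan([(s[0],s[1],.315,-1.682,.95,2),(*G(.02),.30,f,.95,1),(*G(.02),.11,f,.95,4)],turn=.16)
print("drag")
plan([(*G(.026),.09,f,.95,1),(*G(.045),.084,f,.95,1),(*G(.068),.074,f,.95,2),(*G(.09),.064,f,.95,2),(*G(.104),.058,f,.95,2)],start=(*G(.02),.11,f))
E
```

```text
start [ 0.552 -0.296  0.228] -1.681
{"gripper": [0.95, 0.95, 0.95, 0.95, 0.95], "travel": [[0.0, 0.0, -0.043], [0.0, 0.0, -0.044], [-0.014, -0.036, 0.002], [-0.008, -0.038, 0.001], [-0.001, -0.039, 0.002]], "twist": [0.001, 0.0, -0.157, -0.157, -0.158]}
{"gripper": [0.95, 0.95, 0.95, 0.95, 0.95], "travel": [[0.004, -0.039, 0.001], [0.01, -0.038, 0.002], [0.016, -0.035, 0.001], [0.022, -0.033, 0.002], [0.026, -0.028, 0.001]], "twist": [-0.157, -0.157, -0.157, -0.157, -0.157]}
{"gripper": [0.95, 0.95, 0.95, 0.95, 0.95], "travel": [[0.03, -0.025, 0.002], [0.034, -0.019, 0.001], [-0.0, -0.0, 0.048], [-0.0, -0.0, 0.047], [-0.0, -0.0, 0.048]], "twist": [-0.158, -0.157, 0.0, 0.0, 0.0]}
{"gripper": [0.95, 0.95, 0.95, 0.95, 0.95], "travel": [[-0.0, -0.0, 0.047], [0, 0, 0], [0, 0, 0], [0, 0, 0], [0, 0, 0]], "twist": [0.0, 0, 0, 0, 0]}
drag
start [0.455 0.081 0.11 ] -0.11
{"gripper": [0.95, 0.95, 0.95, 0.95, 0.95], "travel": [[0.006, 0.0, 0.02], [0.019, 0.0, 0.006], [0.011, -0.0, 0.005], [0.012, 0.0, 0.005], [0.011, -0.0, 0.005]], "twist": [-0.0, -0.0, -0.0, -0.0, -0.0]}
{"gripper": [0.95, 0.95, 0.95, 0.95, 0.95], "travel": [[0.011, 0.0, 0.005], [0.007, 0.0, 0.003], [0.007, 0.0, 0.003], [0, 0, 0], [0, 0, 0]], "twist": [-0.0, -0.0, -0.0, 0, 0]}
```

Call:
{"name": "jog_arm", "arguments": {
  "gripper": [0.95,0.95,0.95,0.95,0.95],
  "travel": [
    [0,0,-0.043],
    [0,0,-0.044],
    [-0.014,-0.036,0.002],
    [-0.008,-0.038,0.001],
    [-0.001,-0.039,0.002]
  ],
  "twist": [0,0,-0.157,-0.157,-0.158]
}}

```text
time: 36.17
tcp_pos: [0.5229, -0.1818, 0.3106]
orientation: [0.983, 0.182, 0.0, 0.0]
wrist_force: [0.4, 0.0, -3.3]
grip_width: 0.114
finger_force: 32.6
```

Call:
{"name": "jog_arm", "arguments": {
  "gripper": [0.95,0.95,0.95,0.95,0.95],
  "travel": [
    [0.004,-0.039,0.001],
    [0.01,-0.038,0.002],
    [0.016,-0.035,0.001],
    [0.022,-0.033,0.002],
    [0.026,-0.028,0.001]
  ],
  "twist": [-0.157,-0.157,-0.157,-0.157,-0.157]
}}

```text
time: 36.8
tcp_pos: [0.4744, 0.0073, 0.3036]
orientation: [0.839, 0.545, 0.0, 0.0]
wrist_force: [0.7, 0.3, -2.1]
grip_width: 0.112
finger_force: 32.6
```

Call:
{"name": "jog_arm", "arguments": {
  "gripper": [0.95,0.95,0.95,0.95,0.95],
  "travel": [
    [0.03,-0.025,0.002],
    [0.034,-0.019,0.001],
    [0,0,0],
    [0,0,0],
    [0,0,0]
  ],
  "twist": [-0.158,-0.157,0,0,0]
}}

```text
time: 37.42
tcp_pos: [0.4552, 0.0806, 0.3004]
orientation: [0.745, 0.667, 0.0, 0.0]
wrist_force: [-0.4, 0.4, -2.0]
grip_width: 0.114
finger_force: 32.6
```

```bash
python3 - <<'E'
from h import *
from bench import models
import cv2
s=sensors.sense();print(np.round(s["tcp_pos"],4),s["wrist_force"])
o=[]
for c in("top","side"):
  im=imaging.camera(c)
  for t in("tray_grip","tray_lip","tray","reject1","bin"):
      for d in models.spot_point(t,c)[:8]:
        if d["confidence"]>.25:print(c,t,np.round(d["centre"],3),round(d["confidence"],2))
  o.append(cv2.resize(im[60:220,200:360] if c=="side" else im[140:240,310:410],(400,400),interpolation=cv2.INTER_CUBIC))
cv2.imwrite(f"pics/j.png",np.hstack(o))
E
```

```text
[0.4552 0.0806 0.3004] [-0.44072602  0.41105216 -1.97283385]
top tray_grip [0.709 0.125 0.   ] 0.27
top tray_lip [ 0.472 -0.268  0.062] 0.46
top reject1 [ 0.47  -0.265  0.064] 0.63
top reject1 [ 0.476 -0.328  0.064] 0.59
top reject1 [ 0.545 -0.291  0.031] 0.5
top reject1 [ 0.542 -0.27   0.09 ] 0.49
top bin [ 0.516 -0.302  0.024] 0.85
side tray_grip [0.454 0.079 0.318] 0.66
side tray_lip [0.455 0.064 0.211] 0.92
side tray [0.464 0.138 0.271] 0.68
side reject1 [0.457 0.08  0.321] 0.36
side bin [ 0.391 -0.395  0.135] 0.75
```

View pics/j.png

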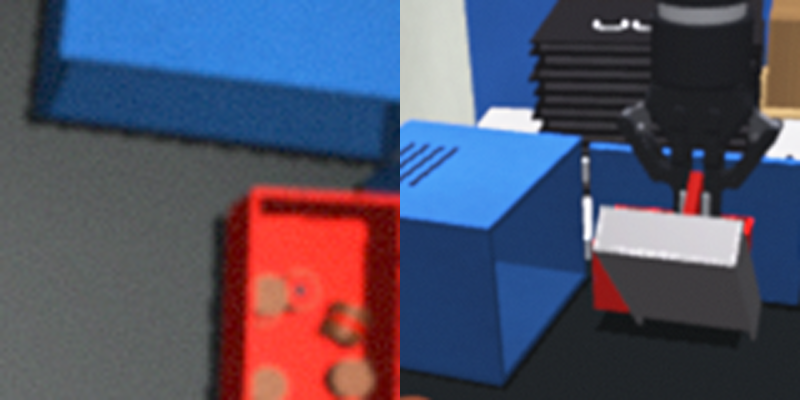

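The left crop shows the cores lying in the bin, from (270,295) to (350,380). The right one shows the empty tray hanging nose-down. I lower it to the mat and level it.

Call:
{"name": "jog_arm", "arguments": {
  "gripper": [0.95,0.95,0.95,0.95,0.95],
  "travel": [
    [0,0,0.048],
    [0,0,0.047],
    [0,0,0.048],
    [0,0,0.042],
    [0,0,0]
  ],
  "twist": [0,0,0,0,0]
}}

```text
time: 38.65
tcp_pos: [0.4511, 0.0815, 0.112]
orientation: [0.745, 0.668, -0.003, -0.003]
wrist_force: [-0.1, 1.0, -2.6]
grip_width: 0.118
finger_force: 32.6
```

Call:
{"name": "jog_arm", "arguments": {
  "gripper": [0.95,0.95,0.95,0.95,0.95],
  "travel": [
    [0.006,0,0.02],
    [0.019,0,0.009],
    [0.011,0,0.005],
    [0.012,0,0.005],
    [0.011,0,0.005]
  ],
  "twist": [0,0,0,0,0]
}}

```text
time: 39.28
tcp_pos: [0.4652, 0.1413, 0.0758]
orientation: [0.745, 0.668, 0.003, 0.002]
wrist_force: [0.1, 0.4, 3.1]
grip_width: 0.115
finger_force: 33.3
```

Call:
{"name": "jog_arm", "arguments": {
  "gripper": [0.95,0.95,0.95,0.95,0.95],
  "travel": [
    [0.011,0,0.005],
    [0.007,0,0.003],
    [0.007,0,0.002],
    [0,0,0],
    [0,0,0]
  ],
  "twist": [0,0,0,0,0]
}}

```text
time: 39.9
tcp_pos: [0.464, 0.1654, 0.0613]
orientation: [0.745, 0.667, 0.0, -0.0]
wrist_force: [0.4, 0.7, -0.3]
grip_width: 0.111
finger_force: 33.1
```

```bash
python3 - <<'E'
from h import *
from bench import models
s=sensors.sense();print(np.round(s["tcp_pos"],4),s["wrist_force"])
for c in("top","side"):
  im=imaging.camera(c)
  for t in("tray_grip","tray_lip","tray"):
      for d in models.spot_point(t,c)[:1]:
        if d["confidence"]>.25:print(c,t,np.round(d["centre"],3),round(d["confidence"],2))
E
```

```text
[0.464  0.1654 0.0613] [ 0.37214302  0.73898771 -0.25182085]
top tray_grip [0.465 0.17  0.086] 0.75
top tray_lip [0.452 0.076 0.015] 0.69
top tray [0.466 0.179 0.013] 0.84
side tray_grip [0.465 0.164 0.085] 0.91
side tray_lip [0.457 0.08  0.018] 0.81
side tray [0.468 0.174 0.011] 0.57
```

Call:
{"name": "jog_arm", "arguments": {
  "gripper": [0.95,0.95,0.95,0.95,0.95],
  "travel": [
    [0,0,0.003],
    [0,0,0.003],
    [-0.003,0,0],
    [-0.003,0,0],
    [0,0,0]
  ],
  "twist": [0,0,0,0,0]
}}

```text
time: 40.92
tcp_pos: [0.4639, 0.1587, 0.0557]
orientation: [0.745, 0.667, 0.0, 0.0]
wrist_force: [0.4, 2.7, 4.4]
grip_width: 0.109
finger_force: 33.7
```

Call:
{"name": "jog_arm", "arguments": {
  "gripper": [0.7,0.4,-0.2,-0.4,-0.4],
  "travel": [
    [0,0,0],
    [0,0,0],
    [0,0,0],
    [0,0,0],
    [0,0,-0.03]
  ],
  "twist": [0,0,0,0,0]
}}

```text
time: 41.55
tcp_pos: [0.4605, 0.1585, 0.0831]
orientation: [0.745, 0.668, -0.003, -0.002]
wrist_force: [0.1, -0.2, -0.3]
grip_width: 0.7
finger_force: 0.0
```

Call:
{"name": "jog_arm", "arguments": {
  "gripper": [-0.4,-0.4,-0.4,-0.4,-0.4],
  "travel": [
    [0,0,-0.05],
    [0,0,-0.05],
    [0,0,-0.05],
    [0,0,-0.03],
    [0,0,0]
  ],
  "twist": [0,0,0,0,0]
}}

```text
time: 42.18
tcp_pos: [0.4652, 0.1593, 0.2685]
orientation: [0.745, 0.668, 0.003, 0.002]
wrist_force: [0.4, -0.1, -1.0]
grip_width: 0.701
finger_force: 0.0
```

```bash
python3 - <<'E'
from h import *
from bench import models
import cv2
h=(.388,-.393);H=np.array([.6365,-.3795])
o=[]
for c in("top","side"):
  im=imaging.camera(c);o.append(im)
  for t in("tray_grip","tray_lip","tray","door_handle","reject1"):
      for d in models.spot_point(t,c)[:8]:
        if d["confidence"]>.3:print(c,t,np.round(d["centre"],3),round(d["confidence"],2))
cv2.imwrite("pics/k.png",np.hstack([cv2.resize(o[0][90:320,110:450],(400,270)),cv2.resize(o[1][60:360,150:450],(400,270))]))
plan([(*h,.27,-.092,-.4,1),(*h,.154,-.092,-.4,3)])
E
```

```text
top tray_grip [0.464 0.166 0.077] 0.82
top tray_lip [0.452 0.068 0.014] 0.61
top tray [ 0.46   0.167 -0.002] 0.61
top door_handle [ 0.387 -0.394  0.132] 0.63
top reject1 [ 0.478 -0.328  0.064] 0.64
top reject1 [ 0.541 -0.272  0.09 ] 0.59
top reject1 [ 0.471 -0.264  0.061] 0.58
top reject1 [ 0.544 -0.294  0.032] 0.46
top reject1 [ 0.531 -0.335  0.045] 0.42
side tray_grip [0.468 0.162 0.077] 0.78
side tray_lip [0.456 0.072 0.017] 0.57
side tray [0.468 0.164 0.   ] 0.62
side door_handle [ 0.392 -0.397  0.131] 0.9
side reject1 [0.701 0.195 0.003] 0.34
start [0.463 0.159 0.265] -0.109
{"gripper": [-0.4, -0.4, -0.4, -0.4, -0.4], "travel": [[-0.051, -0.001, -0.0], [-0.05, -0.002, -0.001], [-0.051, -0.001, -0.0], [-0.05, -0.002, -0.001], [-0.051, -0.001, -0.0]], "twist": [-0.002, -0.001, -0.002, -0.001, -0.002]}
{"gripper": [-0.4, -0.4, -0.4, -0.4, -0.4], "travel": [[-0.051, -0.002, -0.001], [-0.05, -0.002, -0.0], [-0.051, -0.002, -0.001], [-0.051, -0.002, -0.0], [-0.05, -0.002, -0.001]], "twist": [-0.001, -0.002, -0.001, -0.002, -0.001]}
{"gripper": [-0.4, -0.4, -0.4, -0.4, -0.4], "travel": [[-0.051, -0.002, -0.0], [0.0, -0.0, 0.039], [0.0, -0.0, 0.038], [0.0, -0.0, 0.039], [0, 0, 0]], "twist": [-0.002, -0.0, -0.0, -0.0, 0]}
```

View pics/k.png

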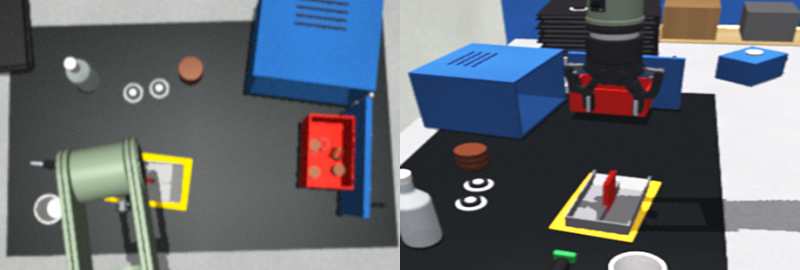

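The tray stands flat and empty on the mat at (605,210), and the bench is clear. I check the bin's contents close up before shutting.

```bash
python3 - <<'E'
from h import *
import cv2
im=imaging.camera("top")
cv2.imwrite("pics/l.png",cv2.resize(im[180:265,355:430],(700,600)if 0 else (529,600),interpolation=cv2.INTER_CUBIC))
h=(.389,-.394);H=np.array([.6365,-.3795]);r=np.array(h)-H
w=[]
for i in range(1,19):
    a=-1.66*i/18;R=np.array([[np.cos(a),-np.sin(a)],[np.sin(a),np.cos(a)]])
    w.append((*(H+R@r),.154,-.092+a,.95,1))
plan(w,start=(*h,.154,-.092))
E
```

```text
start [ 0.389 -0.394  0.154] -0.092
{"gripper": [0.95, 0.95, 0.95, 0.95, 0.95], "travel": [[0.023, -0.002, -0.0], [0.022, -0.003, -0.0], [0.023, -0.002, -0.0], [0.023, -0.003, -0.0], [0.023, -0.002, -0.0]], "twist": [0.092, 0.092, 0.093, 0.092, 0.092]}
{"gripper": [0.95, 0.95, 0.95, 0.95, 0.95], "travel": [[0.022, -0.002, -0.0], [0.023, -0.003, -0.0], [0.023, -0.002, -0.0], [0.023, -0.002, -0.0], [0.022, -0.003, -0.0]], "twist": [0.092, 0.093, 0.092, 0.092, 0.092]}
{"gripper": [0.95, 0.95, 0.95, 0.95, 0.95], "travel": [[0.023, -0.002, -0.0], [0.023, -0.003, -0.0], [0.023, -0.002, -0.0], [0.022, -0.002, -0.0], [0.023, -0.003, -0.0]], "twist": [0.092, 0.093, 0.092, 0.092, 0.092]}
{"gripper": [0.95, 0.95, 0.95, 0.95, 0.95], "travel": [[0.023, -0.002, -0.0], [0.022, -0.002, -0.0], [0.023, -0.003, -0.0], [0, 0, 0], [0, 0, 0]], "twist": [0.093, 0.092, 0.092, 0, 0]}
```

View pics/l.png

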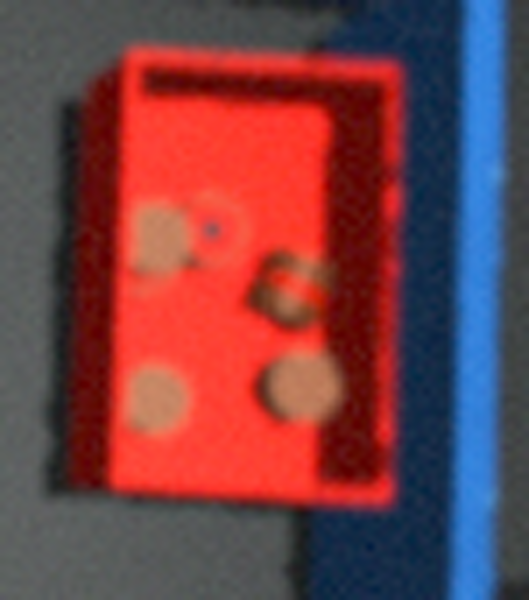

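All six are accounted for: four on the floor at (215,230), (290,285), (300,385) and (155,395), and one at (160,235). That last one's origin reads 30 mm higher, so it stands on the sixth. Now I shut the door gently.

Call:
{"name": "jog_arm", "arguments": {
  "gripper": [-0.4,-0.4,-0.4,-0.4,-0.4],
  "travel": [
    [-0.051,-0.001,0],
    [-0.05,-0.002,-0.001],
    [-0.051,-0.001,0],
    [-0.05,-0.002,-0.001],
    [-0.051,-0.001,0]
  ],
  "twist": [-0.002,-0.001,-0.002,-0.001,-0.002]
}}

```text
time: 43.45
tcp_pos: [0.4294, -0.0934, 0.2677]
orientation: [0.742, 0.671, 0.0, 0.001]
wrist_force: [0.3, -0.1, -0.2]
grip_width: 0.7
finger_force: 0.0
```

Call:
{"name": "jog_arm", "arguments": {
  "gripper": [-0.4,-0.4,-0.4,-0.4,-0.4],
  "travel": [
    [-0.051,-0.002,-0.001],
    [-0.05,-0.002,0],
    [-0.051,-0.002,-0.001],
    [-0.051,-0.002,0],
    [-0.05,-0.002,-0.001]
  ],
  "twist": [-0.001,-0.002,-0.001,-0.002,-0.001]
}}

```text
time: 44.08
tcp_pos: [0.3945, -0.3444, 0.2704]
orientation: [0.74, 0.673, 0.0, 0.0]
wrist_force: [0.2, -0.0, 0.4]
grip_width: 0.7
finger_force: 0.0
```

Call:
{"name": "jog_arm", "arguments": {
  "gripper": [-0.4,-0.4,-0.4,-0.4,-0.4],
  "travel": [
    [-0.051,-0.001,0],
    [0,0,0],
    [0,0,0.039],
    [0,0,0.038],
    [0,0,0.035]
  ],
  "twist": [-0.002,0,0,0,0]
}}

```text
time: 44.7
tcp_pos: [0.3892, -0.3921, 0.1571]
orientation: [0.739, 0.674, 0.0, -0.0]
wrist_force: [-0.6, -0.4, 0.6]
grip_width: 0.701
finger_force: 0.0
```

Call:
{"name": "jog_arm", "arguments": {
  "gripper": [0.95,0.95,0.95,0.95,0.95],
  "travel": [
    [0,0,0],
    [0,0,0],
    [0,0,0],
    [0,0,0],
    [0,0,0]
  ],
  "twist": [0,0,0,0,0],
  "newtons": 40
}}

```text
time: 45.32
tcp_pos: [0.3898, -0.3947, 0.1607]
orientation: [0.739, 0.674, -0.0, 0.002]
wrist_force: [-1.9, 0.4, 5.3]
grip_width: 0.112
finger_force: 39.5
```

Call:
{"name": "jog_arm", "arguments": {
  "gripper": [0.95,0.95,0.95,0.95,0.95],
  "travel": [
    [0.012,-0.001,0],
    [0.023,-0.003,0],
    [0.023,-0.002,0],
    [0.023,-0.003,0],
    [0.023,-0.002,0]
  ],
  "twist": [0.046,0.092,0.093,0.092,0.092]
}}

```text
time: 45.95
tcp_pos: [0.4055, -0.2914, 0.1607]
orientation: [0.863, 0.506, 0.0, 0.002]
wrist_force: [-0.3, -0.6, 5.5]
grip_width: 0.107
finger_force: 39.8
```

Call:
{"name": "jog_arm", "arguments": {
  "gripper": [0.95,0.95,0.95,0.95,0.95],
  "travel": [
    [0.022,-0.002,0],
    [0.023,-0.003,0],
    [0.023,-0.002,0],
    [0.023,-0.002,0],
    [0.022,-0.003,0]
  ],
  "twist": [0.092,0.093,0.092,0.092,0.092]
}}

```text
time: 46.58
tcp_pos: [0.4692, -0.1974, 0.1607]
orientation: [0.955, 0.295, 0.002, 0.002]
wrist_force: [1.9, -4.4, 2.0]
grip_width: 0.105
finger_force: 39.5
```

Call:
{"name": "jog_arm", "arguments": {
  "gripper": [0.95,0.95,0.95,0.95,0.95],
  "travel": [
    [0.023,-0.002,0],
    [0.023,-0.003,0],
    [0.023,-0.002,0],
    [0.022,-0.002,0],
    [0.023,-0.003,0]
  ],
  "twist": [0.092,0.093,0.092,0.092,0.092]
}}

```text
time: 47.2
tcp_pos: [0.5682, -0.142, 0.1608]
orientation: [0.998, 0.069, 0.003, 0.003]
wrist_force: [0.9, -8.1, 1.4]
grip_width: 0.108
finger_force: 39.7
```

Call:
{"name": "jog_arm", "arguments": {
  "gripper": [0.95,0.95,0.95,0.95,0.95],
  "travel": [
    [0.023,-0.002,0],
    [0.022,-0.002,0],
    [0,0,0],
    [0,0,0],
    [0,0,0]
  ],
  "twist": [0.093,0.092,0,0,0]
}}

```text
time: 47.82
tcp_pos: [0.6115, -0.1337, 0.1608]
orientation: [1.0, -0.022, 0.003, 0.002]
wrist_force: [1.0, -4.9, 5.1]
grip_width: 0.113
finger_force: 40.4
```

Call:
{"name": "jog_arm", "arguments": {
  "gripper": [0.95,0.95,0.95,0.95,0.95],
  "travel": [
    [0.009,-0.001,0],
    [0.009,-0.001,0],
    [0.006,-0.001,0],
    [0.004,0,0],
    [0,0,0]
  ],
  "twist": [0.037,0.037,0.025,0.016,0]
}}

```text
time: 48.45
tcp_pos: [0.6385, -0.1325, 0.1608]
orientation: [0.997, -0.079, 0.001, 0.001]
wrist_force: [-2.1, -4.1, 7.7]
grip_width: 0.109
finger_force: 40.7
```

Call:
{"name": "jog_arm", "arguments": {
  "gripper": [0.95,0.95,0.95,0.95,0.95],
  "travel": [
    [0.003,0,0],
    [0.003,0,0],
    [0,0,0],
    [0,0,0],
    [0,0,0]
  ],
  "twist": [0.012,0.012,0,0,0]
}}

```text
time: 49.08
tcp_pos: [0.6386, -0.1325, 0.1607]
orientation: [0.996, -0.091, -0.006, 0.001]
wrist_force: [-17.8, -0.9, 16.4]
grip_width: 0.108
finger_force: 41.7
```

```bash
python3 - <<'E'
from h import *
from bench import models
print(np.round(sensors.sense()["wrist_force"],1))
for c in("top","side"):
  imaging.camera(c)
  for t in("door_handle","door_hinge"):
      for d in models.spot_point(t,c)[:1]:print(c,t,np.round(d["centre"],3),round(d["confidence"],2))
E
```

```text
[-17.8  -0.9  16.4]
top door_handle [0.463 0.168 0.001] 0.57
top door_hinge [ 0.639 -0.378  0.102] 0.66
side door_handle [ 0.643 -0.135  0.133] 0.75
side door_hinge [ 0.632 -0.38   0.098] 0.84
```

The door is against its stop: no further motion, and −18 N on the tool. I release and retreat.

Call:
{"name": "jog_arm", "arguments": {
  "gripper": [0.5,-0.2,-0.4,-0.4,-0.4],
  "travel": [
    [-0.004,0,0],
    [0,0,0],
    [0,0,0],
    [0,0,0],
    [0,0,-0.03]
  ],
  "twist": [0,0,0,0,0]
}}

```text
time: 50.0
tcp_pos: [0.6377, -0.1302, 0.1847]
orientation: [0.996, -0.091, -0.004, -0.001]
wrist_force: [0.5, -0.3, 0.8]
grip_width: 0.702
finger_force: 0.0
```

Call:
{"name": "jog_arm", "arguments": {
  "gripper": [-0.4,-0.4,-0.4,-0.4,-0.4],
  "travel": [
    [0,0,-0.045],
    [0,0,-0.045],
    [0,0,-0.01],
    [-0.05,0,0],
    [-0.05,0,0]
  ],
  "twist": [0,0,0,0,0]
}}

```text
time: 50.62
tcp_pos: [0.5402, -0.1126, 0.2865]
orientation: [0.996, -0.091, -0.001, -0.0]
wrist_force: [-0.5, 0.0, 0.7]
grip_width: 0.704
finger_force: 0.0
```

Call:
{"name": "jog_arm", "arguments": {
  "gripper": [-0.4,-0.4,-0.4,-0.4,-0.4],
  "travel": [
    [0,0,0],
    [0,0,0],
    [0,0,0],
    [0,0,0],
    [0,0,0]
  ],
  "twist": [0,0,0,0,0]
}}

```text
time: 51.25
tcp_pos: [0.5422, -0.1132, 0.2882]
orientation: [0.996, -0.091, 0.0, 0.0]
wrist_force: [-0.3, 0.2, 0.4]
grip_width: 0.703
finger_force: 0.0
```

```bash
python3 - <<'E'
from h import *
from bench import models
for c in("top","side"):
  imaging.camera(c)
  for t in("door_handle","door_hinge","tray","tray_grip","tray_lip","reject1","bin"):
      for d in models.spot_point(t,c)[:3]:
        if d["confidence"]>.3:print(c,t,np.round(d["centre"],3),round(d["confidence"],2))
E
```

```text
top door_handle [ 0.634 -0.133  0.129] 0.74
top door_handle [ 0.749  0.037 -0.003] 0.41
top door_hinge [ 0.638 -0.377  0.101] 0.97
top tray [0.463 0.166 0.001] 0.74
top tray_grip [0.466 0.165 0.078] 0.74
top tray_lip [0.453 0.066 0.018] 0.7
top tray_lip [ 0.749  0.038 -0.002] 0.69
side door_handle [ 0.64  -0.133  0.131] 0.79
side door_hinge [ 0.633 -0.381  0.096] 0.65
side tray [ 0.514  0.391 -0.003] 0.74
side tray [ 0.472  0.163 -0.002] 0.69
side tray [0.734 0.312 0.001] 0.47
side tray_grip [0.468 0.164 0.077] 0.86
side tray_lip [0.454 0.073 0.02 ] 0.97
side reject1 [0.457 0.071 0.02 ] 0.7
side bin [ 0.752  0.035 -0.002] 0.4
```

```bash
python3 -c "
from bench import env
print(env.hand_in())"
```

```text
the job is handed in; nothing more can be done
None
```

All six rejected cores are in the door bin, the empty tray is back on its mat about 9 mm off centre, and the door is shut against its stop; the job was handed in at about 51 s, but the call returned no verdict.

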